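# Clamp a culture dish in the microscope stage with the carriage feed knob

## Robot

A 6-joint arm with a two-finger parallel gripper is mounted at the origin on the work surface. World frame = base frame: x ahead of the robot, y to its left, z up, the work surface at z = 0. Lengths are in m, angles in rad, forces in N, time in s.
With the tool pointing down it reaches from about 0.35 to 0.875 m from the base axis. Payload 15.5 kg.
Tool frame: the origin (TCP) lies at the very end of the fingers, on their centre line; the grasp point (between the pads) lies 19 mm behind it; z points along the fingers, y is the direction in which the jaws open and shut (so a half turn about z gives the same grasp; the last joint's range is limited). The gripper opens to 85 mm and grips with 20 to 120 N. Pads are 22 mm wide; open, the fingers measure 114 mm over their backs; the gripper's body (76 mm by 85 mm) begins 54 mm behind the grasp point. The pads swing forward as they close: fully open they stand 13 mm farther back than shut.
Start: joints at [1.212, 0.494, 1.345, -0, 1.302, -0.096], TCP at [0.163, 0.603, 0.231] pointing down, gripper open.
Joint ranges: [-2.91, 2.91], [-0.82, 2.16], [0.22, 2.67], [-1.22, 4.37], [0.12, 2.79], [-3.08, 3.08]. Speed limits (rad/s): [1.89, 1.89, 2.57, 3.01, 3.01, 3.01].

## Interface

Orientations are given as [roll, pitch, yaw] about the fixed x, y, z axes, in that order (R = Rz(yaw) Ry(pitch) Rx(roll)).
In Python, from bench import * gives the robot as it stands.
- The arm moves only by the shell command python3 -m inch 'ROWS' [FORCE]. ROWS is JSON, one flat list of numbers, 7 for each row, row after row: the shift along the tool's x, y, z in m, then the turn, a rotation vector about the tool's x, y, z in rad, then the opening, from -1 (shut) to 1 (fully open), so that 0 is half open. A call has 1 to 5 rows; each row is the pose to reach, as a shift and turn from the pose commanded when the call began, along the tool's axes at that moment; what a row does not reach only later rows make up. A row lasts 1/10 s, in which the tool goes at most 50 mm and 8.59 degrees, less where a joint would pass 70% of its speed; a pose out of reach is approached as far as the arm can. A call with a gripper value outside its range is refused whole. The fingers move at their own pace and stop on an object; FORCE is the grip in N (left out, the last holds). Time passes only in rows, so rows that repeat a pose let the fingers close. It gives the time, the measured TCP pose, the force and the opening at its end, in the units of the state.
- observe(): the state, without advancing time (a new reading comes with each control period).
- grab_frame(name): name is "side" or "top" or "wrist"; returns (picture, depth): 420x560x3 uint8, red, green, blue; 420x560 float32, m along the optical axis (not along the pixel's ray), 0 where there is no reading.
- camera_model(name): a dict with "fx", "fy", "cx", "cy" (pixels), "world_to_cam" (4x4, takes a point from world to camera coordinates). Camera axes: x right, y down, z forward; pixel columns grow to the right and rows downward; lengths in m; the calibration is good to about 2 mm. The wrist camera is an equidistant fisheye: a pixel r from the principal point sees the ray r / f radians off the axis. A picture is of the moment at which its call begins: read the wrist's pose just before it. camera_model takes no time and is no camera call; for the wrist camera it gives the pose at the moment of the call.
- close_job(): hands the job in, once; it reports no verdict.
The state is a dict: "time_s": time; "qpos": joint angles; "dq": joint speeds; "effort": joint torques, N m; "eef_pos": TCP position; "eef_rot": TCP orientation; "ft_force": force on the tool from outside, world axes, zero at the start; "wrist_torque": the same for the moment, N m; "width": opening from 0.0 (shut) to 1.0 (fully open).
Only numpy, scipy, OpenCV 4.12 (cv2) and the standard library are available. Lean on these libraries where they do the work, as an engineer would, in place of code of your own. Each camera call takes 0.05 s, during which the arm holds its last target.

## Task

Take the small culture dish from the steel tray and set it flat on the microscope stage between the two V-shaped jaws. Then turn the feed knob on the carriage clockwise, going along with it as it travels, until the sprung jaw has pushed the dish up against the far jaw and holds it snugly, so that it cannot shift but the thin plastic is not strained. Let go, and leave everything else as it stands.

Things in the scene. Friction and masses are not known exactly. Their poses are not given: they have to be found in the camera images.
- dish_center (a point): centre of the small culture dish: flat, round, lidded, clear plastic, 55 mm in diameter, 15 mm high, 20 to 45 g; point half-way up, z is its upright axis. It lies on the tray's floor in one of three places 100 mm apart in a row along the tray's x axis; the big dish and the pot have the others. Gripping across its diameter along the tray's y keeps clear of them
- dish: the same small dish; origin at the centre of its underside
- tray: low steel tray, 330 (x) by 170 (y) mm, fixed; origin at the centre of its underside, floor 4 mm thick, rim 14 mm high
- stage: digital microscope base, fixed: white plate 200 (x) by 250 (y) mm, origin at the centre of its underside; the upper face of its black stage plate is 20 mm above that. A guideway for the carriage runs in y along the side x = -75 mm. Pillar (20 mm thick, 253 mm high) at x = 83, y = -105 mm, its boom and camera head swung away outside that corner
- far_jaw_middle (a point): far jaw: fixed V (120 degrees, 45 mm wide, 12.5 mm high) on the stage plate, opening to the stage's +y. Last user set it anywhere up to 6 mm to either side along y: this point is the middle of the places its vertex may have, not its true place; on the stage's line x = 35 mm, 6.5 mm above the plate. A dish seated in a V has its centre 32 mm from the vertex
- jaw_vertex (a point): vertex of the sprung jaw at rest, a like V on the carriage's arm, opening to the stage's -y towards the far jaw, on the same line x = 35 mm, 6.5 mm above the plate, 15 mm ahead (-y) of the knob's axis. The point moves with the carriage; the jaw itself can spring back from it by up to 4 mm, 7 N per mm. 3 to 16 N holds the dish snugly (aim at 8 N); over 20 N cracks it
- carriage: aluminium carriage with arm, sprung jaw and feed knob; axes as the stage's, origin on the knob's axis at the height of the stage's underside. Rack and pinion: knob clockwise (seen from above) runs the carriage, knob and all, along the stage's -y, 10 mm per rad. It stays where it is left and is moved by the knob only (shoving it would take over 25 N)
- knob_grip (a point): centre of the feed knob, on its axis, half-way up: black, round, fluted rim, 40 mm in diameter, 22 mm high, upright on a 12 mm stem (upper face of the carriage 23 mm below this point). Turning it takes about 0.26 N m, plus 0.01 N m per newton of jaw force. From the start it needs about 1.8 to 4.5 rad in all, so several grasps
- knob: the same knob; origin on its axis at its underside, 11 mm below knob_grip; turns with it
- big_dish_center (a point): centre of a larger dish, 90 mm in diameter, 16 mm high; leave alone
- pot_center (a point): centre of a specimen pot with a white screw lid, 47 mm in diameter, 55 mm high; leave alone
- stamp_center (a point): centre of a self-inking stamp, 34 by 46 mm, 58 mm high; leave alone
- otoscope_center (a point): middle of an otoscope lying flat, 150 mm long; leave alone

How it is judged:
On the way, in this order (a step that is already met when the one before it is completed fails the run):
1. the small dish lies flat on the stage plate between the jaws, let go (z of dish_center in the frame of stage between 0.0245 and 0.0305 m and angle between dish_center's own z axis and vertical below 0.12 rad and contact force between the fingers and dish below 0.05 N and x of dish_center in the frame of stage between 0.02 and 0.05 m and y of dish_center in the frame of stage between -0.03 and 0.03 m), for 0.2 s.
2. the sprung jaw presses the dish against the far jaw, with the hand on the knob (contact force between the fingers and knob above 4 N and contact force between carriage and dish above 1.5 N), for 0.1 s.
At the end, for the whole second after the job is handed in: the small dish lies flat on the stage plate, centred in both V jaws (within 4 mm of their line), at rest and let go, with the sprung jaw pressing on it with 3 to 16 N (z of dish_center in the frame of stage between 0.0245 and 0.0305 m and angle between dish_center's own z axis and vertical below 0.12 rad and contact force between the fingers and dish below 0.05 N and contact force between carriage and dish between 3 and 16 N and x of dish_center in the frame of stage between 0.031 and 0.039 m and linear speed of dish below 0.005 m/s); the robot touches nothing.
It fails at once if the sprung jaw presses on the dish with more than 20 N (the plastic cracks) (contact force between carriage and dish above 20 N).
It fails at once if another thing (big dish, pot, stamp, otoscope) is shifted by more than 25 mm (distance of any of big_dish_center, pot_center, stamp_center, otoscope_center from where it was at the start of the episode above 0.025 m).
It also fails if it takes over 72 s, if anything falls off the work surface, if the arm or the gripper's body presses on something with over 40 N, if the wrist force passes 120 N, or if a joint passes its speed limit or range.

## Working session

There is one attempt and no reset: what is moved stays moved. The work goes in short steps, Python scripts to look and compute and a shell command to move; the robot and the scene stay as the last step left them, time stands still between calls to the robot, and variables do not carry over. Pictures are saved under pics/ and viewed, and the job is handed in when it is done.

```bash
mkdir -p pics; ls; python3 - <<'E'
from bench import *
import cv2,numpy as np
s=observe();print(s)
for n in ["side","top","wrist"]:
    m=camera_model(n);print(n,m)
    p,d=grab_frame(n);cv2.imwrite(f"pics/{n}0.png",p[:,:,::-1]);np.savez(f"pics/{n}0.npz",p=p,d=d,**{k:np.array(v) for k,v in m.items() if not isinstance(v,str)})
E
```

```text
pics
{'time_s': 0.0, 'qpos': array([ 1.21151507e+00,  4.94209467e-01,  1.34614224e+00,  7.68905392e-07,
        1.30250740e+00, -9.55206848e-02]), 'dq': array([-1.45371835e-03,  9.77799973e-05, -5.05718062e-04, -2.84818977e-03,
        5.63449205e-04, -6.01256320e-04]), 'effort': array([-5.24391115e-03, -8.82180762e+01, -3.83851254e+01, -6.65768675e-04,
        1.06868515e-02,  2.02456351e-05]), 'eef_pos': array([0.16282435, 0.60303565, 0.23068015]), 'eef_rot': array([-3.14033205e+00, -1.21525920e-04,  2.87783180e+00]), 'ft_force': array([0.15513927, 0.15957408, 0.58356355]), 'wrist_torque': array([ 0.04054532, -0.01213403,  0.04267331]), 'width': 0.9995188163457086}
side {'fx': 490.7811145132208, 'fy': 490.7811145132208, 'cx': 281.14367639795887, 'cy': 207.39293938424964, 'world_to_cam': array([[-0.97228767, -0.23365703,  0.00781549,  0.55734758],
       [-0.18809713,  0.76197738, -0.61968536,  0.13604931],
       [ 0.13883862, -0.60398251, -0.78481142,  0.91119401],
       [ 0.        ,  0.        ,  0.        ,  1.        ]])}
top {'fx': 507.19624916291144, 'fy': 507.19624916291144, 'cx': 279.20505330754906, 'cy': 213.4600724802855, 'world_to_cam': array([[ 0.01844567, -0.99956908, -0.02283452,  0.02445843],
       [-0.99828811, -0.0171446 , -0.05591878,  0.55445706],
       [ 0.05550319,  0.02382689, -0.99817417,  0.91503585],
       [ 0.        ,  0.        ,  0.        ,  1.        ]])}
wrist {'fx': 325.19226210127806, 'fy': 325.19226210127806, 'cx': 280.30753530661616, 'cy': 210.53101659657563, 'world_to_cam': array([[ 2.59618446e-01,  9.65710877e-01, -8.73956540e-04,
        -6.24768766e-01],
       [ 9.15248332e-01, -2.45763348e-01,  3.19250479e-01,
        -4.25778227e-02],
       [ 3.08088874e-01, -8.36832003e-02, -9.47669968e-01,
         3.82132327e-01],
       [ 0.00000000e+00,  0.00000000e+00,  0.00000000e+00,
         1.00000000e+00]])}
```

View pics/top0.png

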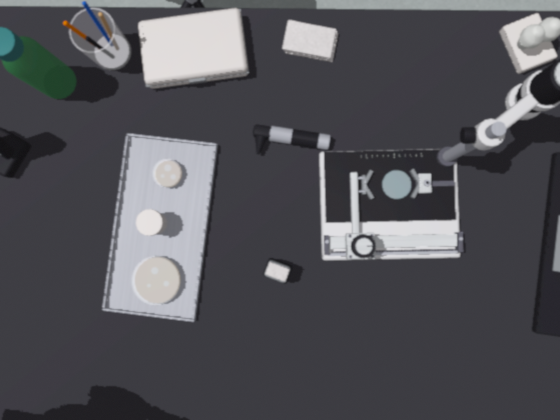

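View pics/side0.png

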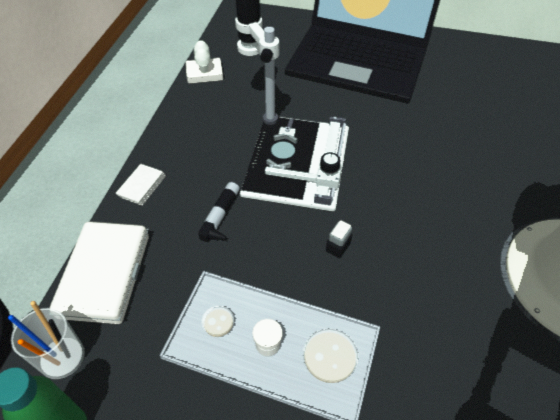

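View pics/wrist0.png

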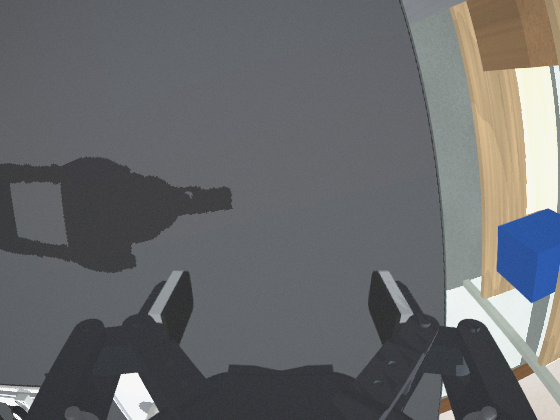

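```bash
cat > h.py <<'E'
import numpy as np,cv2
def load(n):
    z=np.load(f"pics/{n}.npz");return {k:z[k] for k in z}
def cloud(z):
    d=z['d'];h,w=d.shape;u,v=np.meshgrid(np.arange(w),np.arange(h))
    P=np.stack([(u-z['cx'])/z['fx']*d,(v-z['cy'])/z['fy']*d,d],-1)
    T=np.linalg.inv(z['world_to_cam']);W=P@T[:3,:3].T+T[:3,3];W[d<=0]=np.nan
    return W
def at(z,u,v,h):  # pixel onto plane z=h
    T=np.linalg.inv(z['world_to_cam']);r=T[:3,:3]@np.array([(u-z['cx'])/z['fx'],(v-z['cy'])/z['fy'],1]);o=T[:3,3]
    return o+r*(h-o[2])/r[2]
E
python3 - <<'E'
from h import *
for n,(u0,u1,v0,v1) in {"top0":(300,480,120,280),"side0":(230,370,100,220)}.items():
    z=load(n);c=cv2.resize(z['p'][v0:v1,u0:u1,::-1],None,fx=4.4,fy=3.7 if 0 else 4.4,interpolation=cv2.INTER_CUBIC)[:600,:800];cv2.imwrite(f"pics/{n}_c.png",c)
z=load("top0");W=cloud(z)
import sys
for (u,v) in [(167,173),(150,222),(157,280),(130,160),(200,200),(362,246),(397,184),(385,200),(400,243),(353,205),(447,157),(278,271),(280,230)]:print(u,v,W[v,u].round(4))
z=load("side0");W=cloud(z)
for (u,v) in [(217,321),(267,335),(330,355),(330,158),(283,150),(300,180)]:print(u,v,W[v,u].round(4))
E
```

```text
167 173 [0.6247 0.2423 0.0212]
150 222 [nan nan nan]
157 280 [0.4285 0.2544 0.0217]
130 160 [0.65   0.3163 0.0073]
200 200 [0.577  0.1824 0.0073]
362 246 [ 0.4976 -0.1073  0.0899]
397 184 [ 0.6111 -0.1795  0.0205]
385 200 [ 0.5812 -0.1572  0.0241]
400 243 [ 0.5039 -0.1828  0.0328]
353 205 [ 0.5698 -0.0974  0.0417]
447 157 [ 0.6567 -0.2604  0.0515]
278 271 [0.4514 0.0335 0.0607]
280 230 [0.5239 0.0326 0.0042]
217 321 [0.6271 0.2446 0.0174]
267 335 [0.5326 0.2668 0.0598]
330 355 [0.4294 0.2599 0.0224]
330 158 [ 0.5005 -0.1107  0.0902]
283 150 [ 0.6117 -0.1768  0.0215]
300 180 [ 0.5564 -0.0989  0.0219]
```

View pics/top0_c.png

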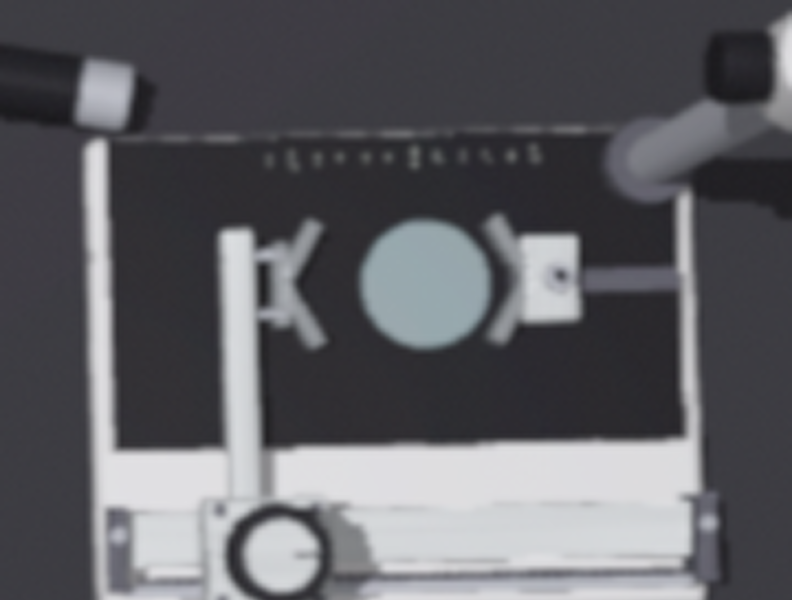

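View pics/side0_c.png

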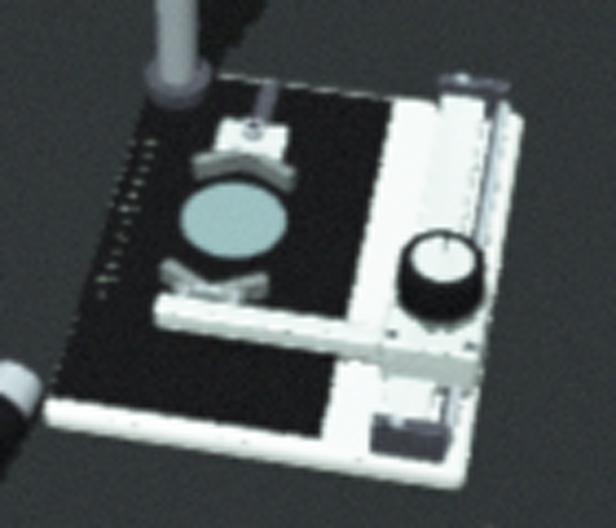

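```bash
cat >> h.py <<'E'
def crop(n,u0,u1,v0,v1,s,out):
    z=load(n);c=cv2.resize(z['p'][v0:v1,u0:u1,::-1],None,fx=s,fy=s,interpolation=cv2.INTER_CUBIC);cv2.imwrite(f"pics/{out}.png",c)
E
python3 - <<'E'
from h import *
z=load("top0")
f=lambda a,b,h:at(z,300+(a+.5)/4.4-.5,120+(b+.5)/4.4-.5,h)
q=lambda n,a,b,h:print(n,f(a,b,h).round(4))
q("blackTL",108,140,.02);q("blackBL",116,448,.02);q("blackBR",686,438,.02)
q("jawvert",290,284,.0325);q("farvert",517,281,.0325);q("disc",425,284,.02)
q("knobtop",280,555,.087)
q("armend L",220,230,.042);q("armend R",252,230,.042)
z=load("side0")
f=lambda a,b,h:at(z,230+(a+.5)/4.4-.5,100+(b+.5)/4.4-.5,h)
print('side');q("knobtop",443,258,.087);q("disc",234,219,.02);q("jawvert",217,283,.0325);q("farvert",240,156,.0325)
q("blackBL",326,438,.02);q("blackBR",392,103,.02)
crop("side0",150,400,260,420,3.2,"side_tray");crop("top0",90,230,120,330,2.8,"top_tray")
# ellipse of dishes
E
```

```text
blackTL [ 0.6691 -0.0462  0.02  ]
blackBL [ 0.5406 -0.0512  0.02  ]
blackBR [ 0.5488 -0.2854  0.02  ]
jawvert [ 0.6085 -0.1206  0.0325]
farvert [ 0.6112 -0.2129  0.0325]
disc [ 0.6109 -0.1781  0.02  ]
knobtop [ 0.498  -0.1098  0.087 ]
armend L [ 0.629  -0.0907  0.042 ]
armend R [ 0.6292 -0.1036  0.042 ]
side
knobtop [ 0.5001 -0.1132  0.087 ]
disc [ 0.6129 -0.18    0.02  ]
jawvert [ 0.608  -0.1234  0.0325]
farvert [ 0.6176 -0.2123  0.0325]
blackBL [ 0.5384 -0.0514  0.02  ]
blackBR [ 0.5517 -0.2841  0.02  ]
```

View pics/side_tray.png

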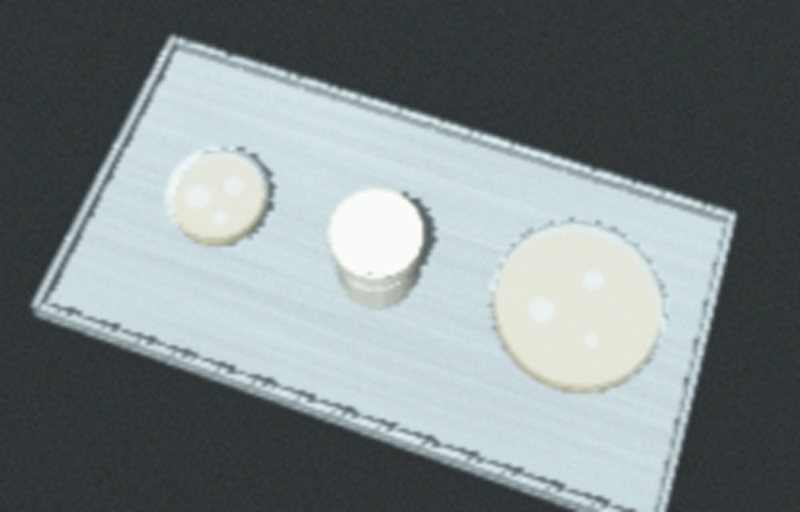

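View pics/top_tray.png

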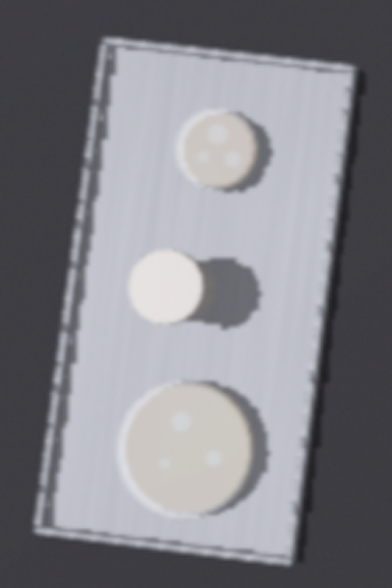

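```bash
python3 - <<'E'
from h import *
import numpy as np
z=load("top0")
f=lambda a,b,h:at(z,90+(a+.5)/2.8-.5,120+(b+.5)/2.8-.5,h)
print("dish",f(217,149,.014),"pot",f(166,287,.059),"big",f(186,449,.015))
c=[f(103,40,.014),f(355,68,.014),f(294,563,.014),f(37,532,.014)]
print(np.round(c,4),np.mean(c,0))
d=(c[0]-c[3]+c[1]-c[2])[:2];print("tray x yaw",np.arctan2(d[1],d[0]),np.hypot(*d)/2)
z=load("side0")
f=lambda a,b,h:at(z,150+(a+.5)/3.2-.5,260+(b+.5)/3.2-.5,h)
print("dish",f(217,197,.0125),"pot",f(377,232,.059),"big",f(578,307,.015))
c=[f(38,310,.014),f(172,38,.014),f(734,214,.014)];d=c[1]-c[2];print(np.round(c,4),np.arctan2(d[1],d[0]))
E
```

```text
dish [0.62587925 0.24376528 0.014     ] pot [0.53224389 0.26207644 0.059     ] big [0.42786276 0.25782161 0.015     ]
[[0.6978 0.3225 0.014 ]
 [0.6814 0.1534 0.014 ]
 [0.3554 0.185  0.014 ]
 [0.3718 0.3545 0.014 ]] [0.52659485 0.25382347 0.014     ]
tray x yaw -0.09723937955026492 0.3275580018861713
dish [0.6273424 0.2427282 0.0125   ] pot [0.53322093 0.26159648 0.059     ] big [0.4286882 0.2577948 0.015    ]
[[0.6962 0.3242 0.014 ]
 [0.6826 0.1559 0.014 ]
 [0.3567 0.1874 0.014 ]] -0.09647506556427814
```

```bash
cat > rel.py <<'E'
import sys,numpy as np
from scipy.spatial.transform import Rotation as R
from bench import *
s=observe();p=s['eef_pos'];r=R.from_euler('xyz',s['eef_rot'])
print("t",round(s['time_s'],2),"pos",p.round(4),"rot",s['eef_rot'].round(4),"w",round(s['width'],3),"F",s['ft_force'].round(2),"T",s['wrist_torque'].round(3),"q6",s['qpos'][5].round(3))
if len(sys.argv)>1:
    x,y,z,yaw=map(float,sys.argv[1:5])
    g=R.from_euler('xyz',[np.pi,0,yaw])
    print("shift",r.inv().apply(np.array([x,y,z])-p).round(4),"turn",(r.inv()*g).as_rotvec().round(4))
E
python3 rel.py 0.6265 0.243 0.12 3.045
```

```text
t 0.15 pos [0.1629 0.6031 0.2308] rot [-3.1407e+00 -1.0000e-04  2.8778e+00] w 0.999 F [ 0.5  -0.26  0.33] T [ 0.002  0.042 -0.002] q6 -0.095
shift [-0.5415 -0.2267  0.111 ] turn [-0.0009 -0.0002 -0.1672]
```

```bash
python3 -m inch '[-0.541,-0.227,0.111,0,0,-0.167,1,-0.541,-0.227,0.111,0,0,-0.167,1,-0.541,-0.227,0.111,0,0,-0.167,1,-0.541,-0.227,0.111,0,0,-0.167,1,-0.541,-0.227,0.111,0,0,-0.167,1]' 20; python3 rel.py 0.6265 0.243 0.12 3.045
```

```text
time_s: 0.65
eef_pos: [0.3553, 0.4534, 0.1851]
eef_rot: [-3.142, -0.0, 3.045]
ft_force: [0.8, 0.6, -0.3]
width: 1.002
t 0.65 pos [0.3553 0.4534 0.1851] rot [-3.1415 -0.      3.0451] w 1.002 F [ 0.84  0.61 -0.3 ] T [ 0.02  -0.022 -0.025] q6 -0.672
shift [-0.2902 -0.1833  0.0651] turn [-0.     -0.      0.0001]
```

```bash
python3 -m inch '[-0.290,-0.183,0.065,0,0,0,1,-0.290,-0.183,0.065,0,0,0,1,-0.290,-0.183,0.065,0,0,0,1,-0.290,-0.183,0.065,0,0,0,1,-0.290,-0.183,0.065,0,0,0,1]' 20; python3 rel.py 0.6265 0.243 0.10 3.045
```

```text
time_s: 1.15
eef_pos: [0.5495, 0.3027, 0.1384]
eef_rot: [-3.142, -0.0, 3.045]
ft_force: [-0.0, 1.2, 0.7]
width: 1.0
t 1.15 pos [0.5495 0.3027 0.1384] rot [-3.1415e+00 -2.0000e-04  3.0447e+00] w 1.0 F [-0.03  1.15  0.65] T [ 0.006 -0.007  0.015] q6 -1.066
shift [-0.0824 -0.052   0.0384] turn [-0.0001 -0.0002 -0.0003]
```

```bash
python3 -m inch '[-0.080,-0.051,0.037,0,0,0,1,-0.080,-0.051,0.037,0,0,0,1,-0.080,-0.051,0.037,0,0,0,1,-0.080,-0.051,0.037,0,0,0,1]' 20; python3 rel.py 0.6265 0.243 0.007 3.045; python3 - <<'E'
from bench import *
import cv2
p,d=grab_frame("wrist");cv2.imwrite("pics/w1.png",p[:,:,::-1])
E
```

```text
time_s: 1.55
eef_pos: [0.6231, 0.2448, 0.1009]
eef_rot: [-3.141, -0.002, 3.043]
ft_force: [-0.4, 0.3, 0.1]
width: 0.997
t 1.55 pos [0.6231 0.2448 0.1009] rot [-3.1411e+00 -1.5000e-03  3.0429e+00] w 0.997 F [-0.4   0.26  0.09] T [-0.027  0.038 -0.027] q6 -1.187
shift [-0.0037 -0.0014  0.0939] turn [-0.0005 -0.0015 -0.0021]
```

View pics/w1.png

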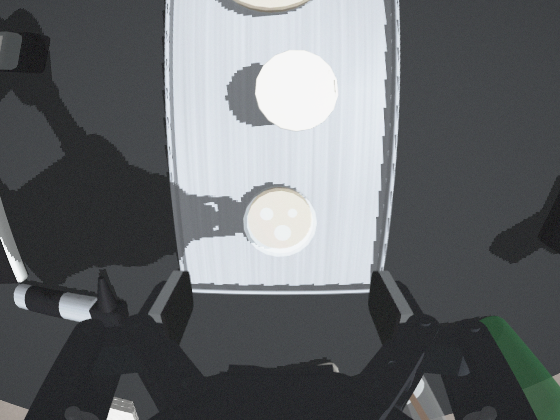

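```bash
python3 -m inch '[-0.004,-0.0015,0.050,0,0,0,1,-0.004,-0.0015,0.074,0,0,0,1,-0.004,-0.0015,0.094,0,0,0,1,-0.004,-0.0015,0.094,0,0,0,1]' 20; python3 rel.py 0.6265 0.243 0.007 3.045; python3 - <<'E'
from bench import *
import cv2
p,d=grab_frame("wrist");cv2.imwrite("pics/w2.png",p[:,:,::-1])
E
```

```text
time_s: 2.0
eef_pos: [0.6243, 0.2447, 0.006]
eef_rot: [-3.14, -0.004, 3.046]
ft_force: [-0.2, 0.5, 0.9]
width: 1.003
t 2.0 pos [0.6243 0.2447 0.006 ] rot [-3.1402 -0.0037  3.0464] w 1.003 F [-0.19  0.48  0.9 ] T [0.038 0.059 0.008] q6 -1.191
shift [-0.0024 -0.0015 -0.001 ] turn [-0.0013 -0.0037  0.0014]
```

View pics/w2.png

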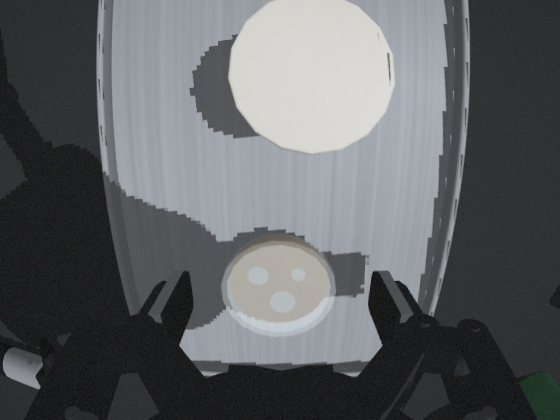

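```bash
cat > wp.py <<'E'
from bench import *
import numpy as np,cv2
def proj(P,m=None):
    m=m or camera_model("wrist");c=m['world_to_cam']@np.append(P,1);r=np.hypot(c[0],c[1]);th=np.arctan2(r,c[2])
    return m['cx']+m['fx']*th*c[0]/r,m['cy']+m['fy']*th*c[1]/r
def unproj(u,v,h,m=None):
    m=m or camera_model("wrist");a=(u-m['cx'])/m['fx'];b=(v-m['cy'])/m['fy'];t=np.hypot(a,b)
    ray=np.array([np.sin(t)*a/t,np.sin(t)*b/t,np.cos(t)]);T=np.linalg.inv(m['world_to_cam']);r=T[:3,:3]@ray
    return T[:3,3]+r*(h-T[2,3])/r[2]
E
python3 - <<'E'
from wp import *
p=observe()['eef_pos']
print(proj([p[0],p[1],.019]))
for u,v in [(280,278),(278,240),(278,322),(224,283),(333,283)]:print(u,v,unproj(u,v,.017).round(4))
E
```

```text
(np.float64(279.62580003119484), np.float64(284.8706119559435))
280 278 [0.6228 0.2453 0.017 ]
278 240 [0.6028 0.2463 0.017 ]
278 322 [0.6495 0.2417 0.017 ]
224 283 [0.6234 0.2178 0.017 ]
333 283 [0.6284 0.2707 0.017 ]
```

```bash
python3 -m inch '[-0.002,-0.001,0,0,0,0,0.1,-0.002,-0.001,0,0,0,0,0,-0.002,-0.001,0,0,0,0,0,-0.002,-0.001,0,0,0,0,0,-0.002,-0.001,0,0,0,0,0]' 20; python3 rel.py 0.6265 0.243 0.007 3.045; python3 - <<'E'
from bench import *
import cv2
p,d=grab_frame("wrist");cv2.imwrite("pics/w3.png",p[:,:,::-1])
E
```

```text
time_s: 2.55
eef_pos: [0.6295, 0.2431, 0.0098]
eef_rot: [3.141, 0.002, 3.045]
ft_force: [-2.3, 0.7, 10.0]
width: 0.631
t 2.55 pos [0.6295 0.2431 0.0098] rot [3.1405e+00 2.4000e-03 3.0448e+00] w 0.631 F [-2.28  0.67 10.01] T [0.091 0.333 0.014] q6 -1.194
shift [ 0.003  -0.0004  0.0028] turn [ 0.0011  0.0024 -0.0002]
```

View pics/w3.png

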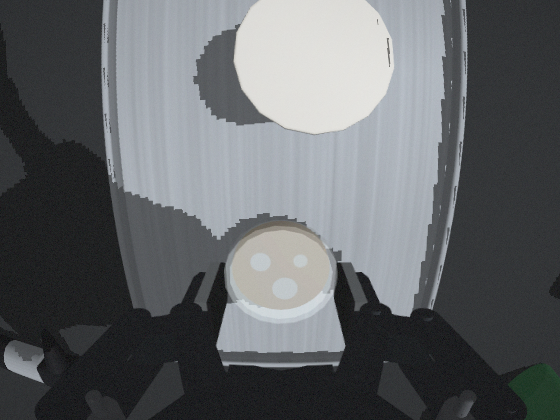

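```bash
python3 -m inch '[0,0,-0.010,0,0,0,0,0,0,-0.030,0,0,0,0,0,0,-0.075,0,0,0,0,0,0,-0.115,0,0,0,0,0,0,-0.115,0,0,0,0]' 20; python3 rel.py 0.6105 -0.168 0.10 4.64; python3 - <<'E'
from bench import *
import cv2
p,d=grab_frame("wrist");cv2.imwrite("pics/w4.png",p[:,:,::-1])
E
```

```text
time_s: 3.1
eef_pos: [0.6317, 0.2436, 0.13]
eef_rot: [3.138, 0.009, 3.045]
ft_force: [1.1, -0.1, 0.8]
width: 0.624
t 3.1 pos [0.6317 0.2436 0.13  ] rot [3.138  0.0092 3.0448] w 0.624 F [ 1.1  -0.07  0.8 ] T [-0.038 -0.008 -0.032] q6 -1.194
shift [-0.0184 -0.4119  0.0286] turn [-0.0045  0.0101 -1.5952]
```

View pics/w4.png

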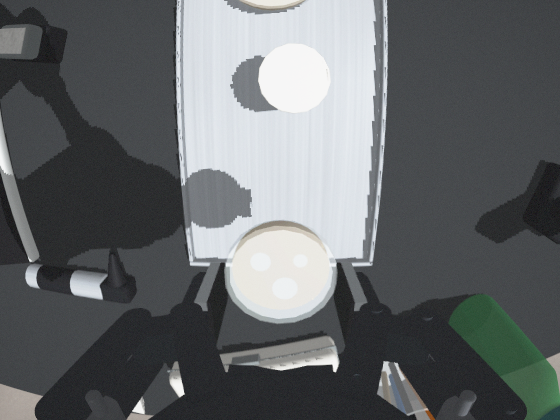

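```bash
python3 - <<'E'
from wp import *
p=observe()['eef_pos'];m=camera_model("wrist");print("cam",np.linalg.inv(m['world_to_cam'])[:3,3])
h=p[2]-.0058+.013
for u,v in [(278,222),(280,322),(225,275),(336,272)]:print(u,v,(unproj(u,v,h)-p).round(4))
E
python3 rel.py 0.6115 -0.180 0.10 1.61
```

```text
cam [0.54759436 0.25115819 0.27101136]
278 222 [-0.0306  0.0022  0.0072]
280 322 [ 0.0259 -0.0023  0.0072]
225 275 [-0.0054 -0.0263  0.0072]
336 272 [-0.0019  0.0277  0.0072]
t 3.15 pos [0.6304 0.2433 0.1271] rot [3.1392 0.006  3.0448] w 0.632 F [-0.37 -0.59 -0.9 ] T [-0.023 -0.039 -0.043] q6 -1.194
shift [-0.0219 -0.4232  0.0262] turn [0.0062 0.0032 1.4348]
```

```bash
python3 -m inch '[-0.02,-0.422,0,0.006,0.003,1.435,0,-0.02,-0.422,0,0.006,0.003,1.435,0,-0.02,-0.422,0,0.006,0.003,1.435,0,-0.02,-0.422,0,0.006,0.003,1.435,0,-0.02,-0.422,0,0.006,0.003,1.435,0]'; python3 rel.py 0.6115 -0.1785 0.10 1.61
```

```text
time_s: 3.65
eef_pos: [0.6154, -0.0088, 0.1227]
eef_rot: [-3.138, -0.001, 2.289]
ft_force: [0.7, 0.4, -0.9]
width: 0.627
t 3.65 pos [ 0.6154 -0.0088  0.1227] rot [-3.1377e+00 -8.0000e-04  2.2888e+00] w 0.627 F [ 0.74  0.37 -0.92] T [-0.011 -0.02  -0.024] q6 -0.827
shift [-0.1253 -0.1145  0.023 ] turn [-4.100e-03  5.000e-04  6.788e-01]
```

```bash
python3 -m inch '[-0.125,-0.1145,0.01,-0.004,0,0.679,0,-0.125,-0.1145,0.01,-0.004,0,0.679,0,-0.125,-0.1145,0.01,-0.004,0,0.679,0,-0.125,-0.1145,0.023,-0.004,0,0.679,0,-0.125,-0.1145,0.023,-0.004,0,0.679,0]'; python3 rel.py 0.6115 -0.1785 0.07 1.61
```

```text
time_s: 4.15
eef_pos: [0.6118, -0.1796, 0.0984]
eef_rot: [-3.14, 0.0, 1.606]
ft_force: [-0.3, 0.9, 0.3]
width: 0.623
t 4.15 pos [ 0.6118 -0.1796  0.0984] rot [-3.1402e+00  1.0000e-04  1.6062e+00] w 0.623 F [-0.28  0.88  0.27] T [ 0.032 -0.022 -0.017] q6 -0.414
shift [ 0.0011 -0.0003  0.0284] turn [-0.0014  0.0001 -0.0038]
```

```bash
python3 -m inch '[0,0,0.02,-0.0015,0,0,0,0,0,0.043,-0.0015,0,0,0,0,0,0.043,-0.0015,0,0,0,0,0,0,0.043,-0.0015,0,0,0]'; python3 rel.py 0.6115 -0.1785 0.0275 1.61;python3 - <<'E'
from bench import *
import cv2
p,d=grab_frame("wrist");cv2.imwrite("pics/w5.png",p[:,:,::-1])
p,d=grab_frame("top");cv2.imwrite("pics/t5.png",cv2.resize(p[120:280,300:480,::-1],None,fx=4.4,fy=3.7,interpolation=cv2.INTER_CUBIC))
E
```

```text
t 4.15 pos [ 0.6118 -0.1796  0.0984] rot [-3.1402e+00  1.0000e-04  1.6062e+00] w 0.623 F [-0.28  0.88  0.27] T [ 0.032 -0.022 -0.017] q6 -0.414
shift [ 0.0011 -0.0002  0.0709] turn [-0.0014  0.0001 -0.0038]schema error: expected a multiple of 7 numbers
```

View pics/w5.png

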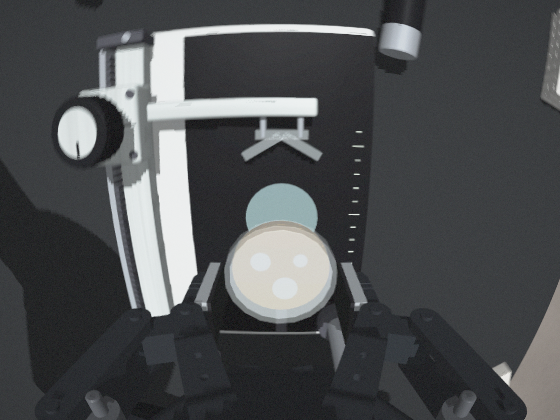

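View pics/t5.png

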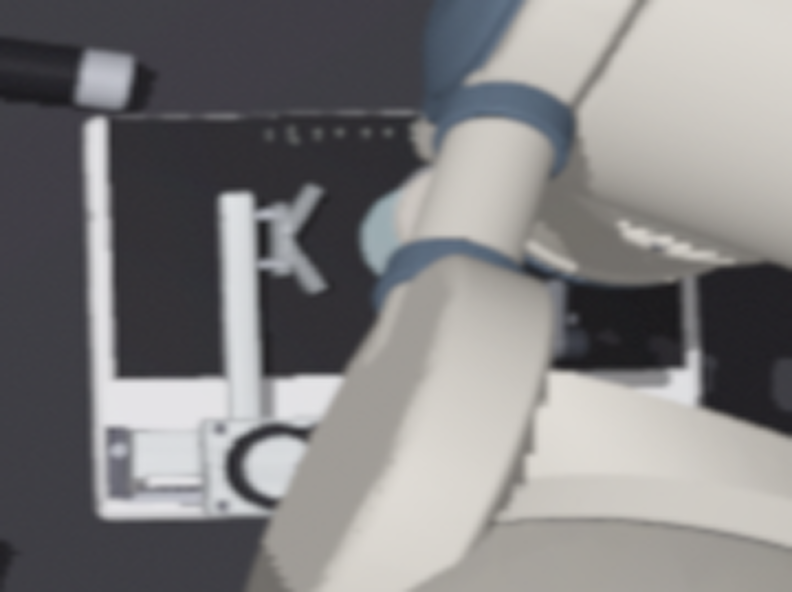

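```bash
python3 - <<'E'
from wp import *
for n,u,v,h in [("jawvertex",282,135,.0325),("jawL",244,156,.0325),("jawR",321,156,.0325),("knob",77,132,.087),("disc",282,216,.02),("blackTL",186,36,.02)]:print(n,unproj(u,v,h).round(4))
p=observe()['eef_pos']
for u,v in [(278,222),(280,322),(225,275),(336,272)]:print(u,v,(unproj(u,v,p[2]+.007)-p).round(4))
E
python3 -m inch '[0,0,0.02,-0.0015,0,0,0,0,0,0.043,-0.0015,0,0,0,0,0,0.043,-0.0015,0,0,0,0,0,0.043,-0.0015,0,0,0]'; python3 rel.py 0.6115 -0.1785 0.0275 1.61;python3 - <<'E'
from bench import *
import cv2
p,d=grab_frame("wrist");cv2.imwrite("pics/w6.png",p[:,:,::-1])
p,d=grab_frame("side");cv2.imwrite("pics/s6.png",cv2.resize(p[90:220,220:390,::-1],None,fx=4.4,fy=4.4,interpolation=cv2.INTER_CUBIC))
E
```

```text
jawvertex [ 0.6108 -0.1143  0.0325]
jawL [ 0.5864 -0.1291  0.0325]
jawR [ 0.637  -0.1269  0.0325]
knob [ 0.4975 -0.1069  0.087 ]
disc [ 0.6135 -0.1743  0.02  ]
blackTL [ 0.5416 -0.046   0.02  ]
278 222 [-0.0024  0.0306  0.007 ]
280 322 [ 0.0009 -0.0259  0.007 ]
225 275 [-0.0272  0.0016  0.007 ]
336 272 [0.0269 0.0057 0.007 ]
time_s: 4.65
eef_pos: [0.6132, -0.176, 0.0576]
eef_rot: [3.14, 0.0, 1.618]
ft_force: [-0.5, -0.7, 0.8]
width: 0.628
t 4.65 pos [ 0.6132 -0.176   0.0576] rot [3.1399e+00 3.0000e-04 1.6181e+00] w 0.628 F [-0.51 -0.68  0.77] T [-0.045  0.004 -0.011] q6 -0.421
shift [-0.0024 -0.0019  0.0301] turn [0.0017 0.0003 0.0081]
```

View pics/w6.png

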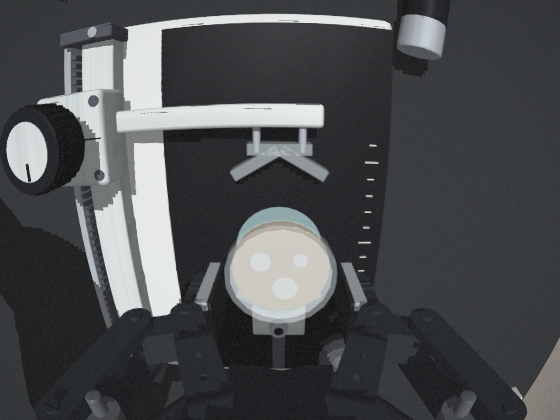

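View pics/s6.png

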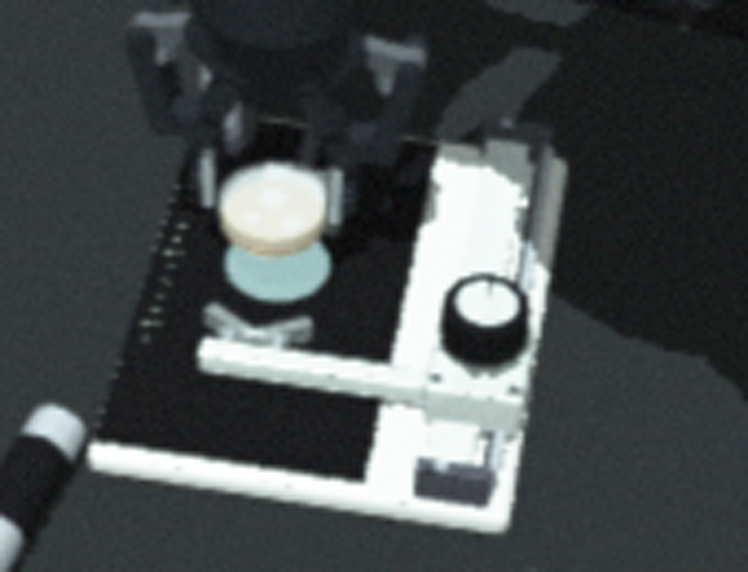

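```bash
python3 -m inch '[0,0,0.015,0,0,0,0,0,0,0.026,0,0,0,0,0,0,0.026,0,0,0,0]'; python3 -m inch '[0,0,0.002,0,0,0,0,0,0,0.002,0,0,0,0]';python3 rel.py;  python3 -m inch '[0,0,0.0015,0,0,0,0,0,0,0.0015,0,0,0,0]';python3 rel.py
```

```text
time_s: 5.05
eef_pos: [0.6122, -0.1761, 0.0294]
eef_rot: [-3.141, -0.001, 1.616]
ft_force: [-0.2, 0.0, -0.2]
width: 0.627
time_s: 5.25
eef_pos: [0.6133, -0.1766, 0.0292]
eef_rot: [3.139, 0.001, 1.616]
ft_force: [-0.4, 0.1, 1.1]
width: 0.629
t 5.25 pos [ 0.6133 -0.1766  0.0292] rot [3.1394e+00 5.0000e-04 1.6158e+00] w 0.629 F [-0.43  0.05  1.06] T [ 0.036 -0.043 -0.001] q6 -0.419
time_s: 5.45
eef_pos: [0.6134, -0.1766, 0.0279]
eef_rot: [3.139, 0.001, 1.616]
ft_force: [0.3, 0.2, -0.6]
width: 0.63
t 5.45 pos [ 0.6134 -0.1766  0.0279] rot [3.1390e+00 7.0000e-04 1.6158e+00] w 0.63 F [ 0.35  0.2  -0.6 ] T [ 0.006 -0.011  0.051] q6 -0.419
```

```bash
python3 -m inch '[0,0,0.001,0,0,0,0,0,0,0.001,0,0,0,0]';python3 -m inch '[0,0,0.001,0,0,0,0,0,0,0.001,0,0,0,0]';python3 - <<'E'
from bench import *
import cv2
p,d=grab_frame("wrist");cv2.imwrite("pics/w7.png",p[:,:,::-1])
p,d=grab_frame("side");cv2.imwrite("pics/s7.png",cv2.resize(p[90:220,220:390,::-1],None,fx=4.4,fy=4.4,interpolation=cv2.INTER_CUBIC))
E
```

```text
time_s: 5.65
eef_pos: [0.6133, -0.1766, 0.0268]
eef_rot: [3.139, 0.001, 1.616]
ft_force: [-0.1, -0.6, 0.1]
width: 0.629
time_s: 5.85
eef_pos: [0.6134, -0.1766, 0.0259]
eef_rot: [3.139, 0.001, 1.616]
ft_force: [-0.0, 1.1, 1.9]
width: 0.623
```

View pics/w7.png

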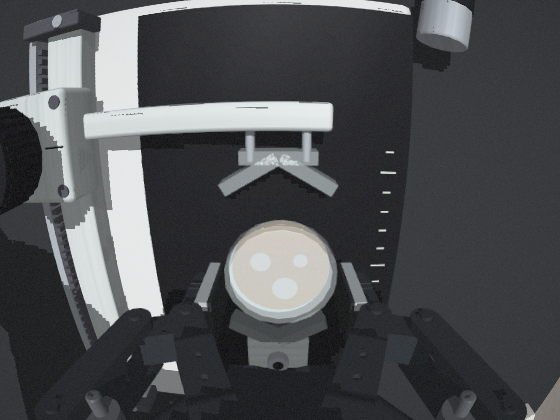

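View pics/s7.png

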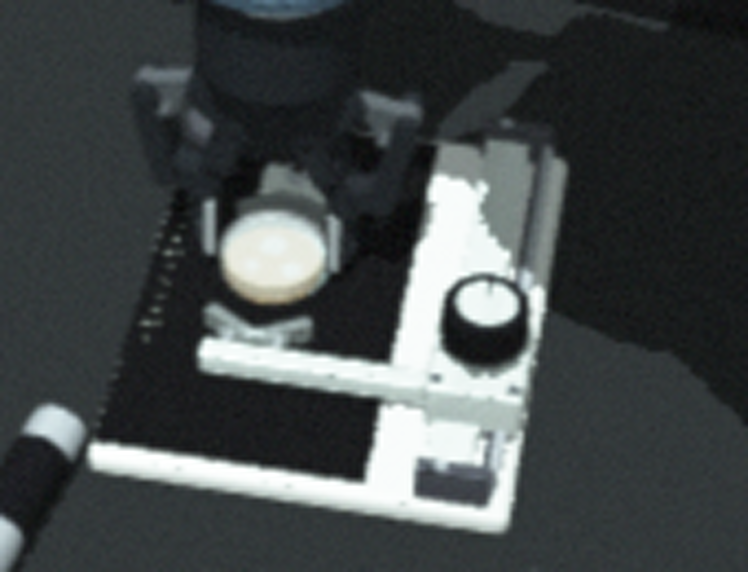

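```bash
python3 -m inch '[0,0,0,0,0,0,0.5,0,0,0,0,0,0,0.8,0,0,0,0,0,0,0.8,0,0,-0.03,0,0,0,0.8,0,0,-0.08,0,0,0,0.8]';python3 -m inch '[0,0,-0.04,0,0,0,0.8,0,0,-0.04,0,0,0,0.8]';python3 - <<'E'
from bench import *
import cv2
p,d=grab_frame("wrist");cv2.imwrite("pics/w8.png",p[:,:,::-1])
p,d=grab_frame("side");cv2.imwrite("pics/s8.png",cv2.resize(p[90:220,220:390,::-1],None,fx=4.4,fy=4.4,interpolation=cv2.INTER_CUBIC))
E
python3 rel.py 0.499 -0.1105 0.12 3.5
```

```text
time_s: 6.45
eef_pos: [0.6112, -0.1758, 0.1038]
eef_rot: [-3.138, -0.002, 1.616]
ft_force: [1.1, -0.7, 0.9]
width: 0.901
time_s: 6.65
eef_pos: [0.6157, -0.1775, 0.1515]
eef_rot: [3.131, 0.004, 1.616]
ft_force: [0.7, -0.8, 0.1]
width: 0.905
t 6.75 pos [ 0.6134 -0.1766  0.1468] rot [3.1375e+00 1.4000e-03 1.6158e+00] w 0.897 F [-1.78 -0.66  0.66] T [0.066 0.001 0.027] q6 -0.419
shift [ 0.0712 -0.1114  0.0262] turn [ 1.5000e-03  4.8000e-03 -1.8842e+00]
```

View pics/w8.png

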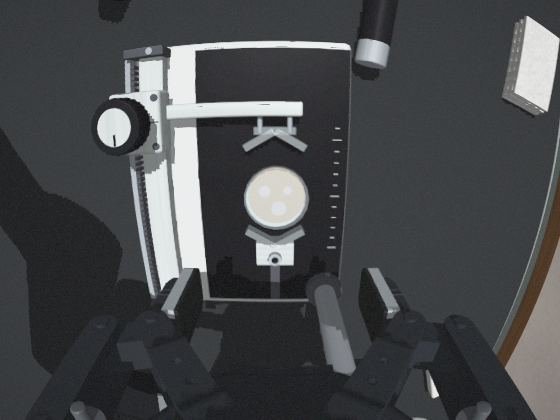

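View pics/s8.png

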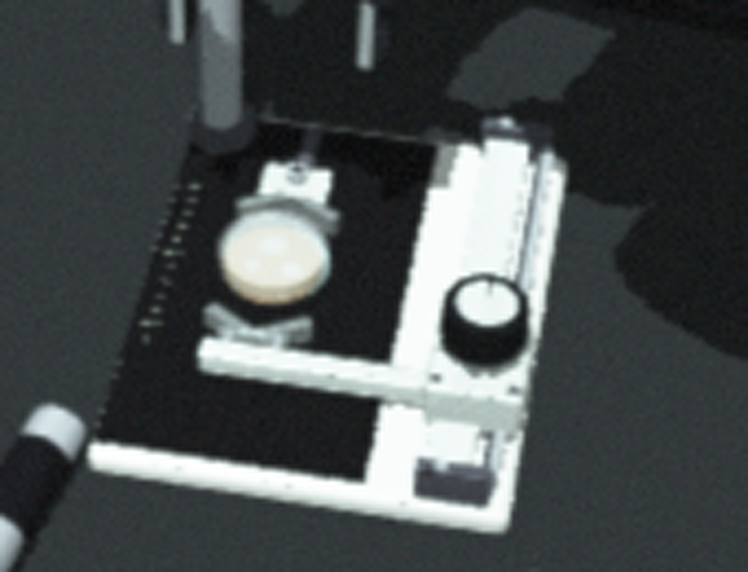

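```bash
python3 - <<'E'
from wp import *
m=camera_model("wrist")
a=unproj(276,131,.0325);b=unproj(276,241,.0325);print(a,b,a-b,"dish",unproj(276,197,.034))
print("knob",unproj(114,127,.087), unproj(146,107,.053))
im=cv2.imread("pics/w8.png");cv2.imwrite("pics/w8c.png",cv2.resize(im[90:280,85:345],None,fx=3,fy=3,interpolation=cv2.INTER_CUBIC))
E
```

```text
[ 0.60767294 -0.11538798  0.0325    ] [ 0.61168361 -0.20958149  0.0325    ] [-0.00401067  0.09419351  0.        ] dish [ 0.61001766 -0.16938106  0.034     ]
knob [ 0.49770405 -0.10842299  0.087     ] [ 0.50795537 -0.09617408  0.053     ]
```

View pics/w8c.png

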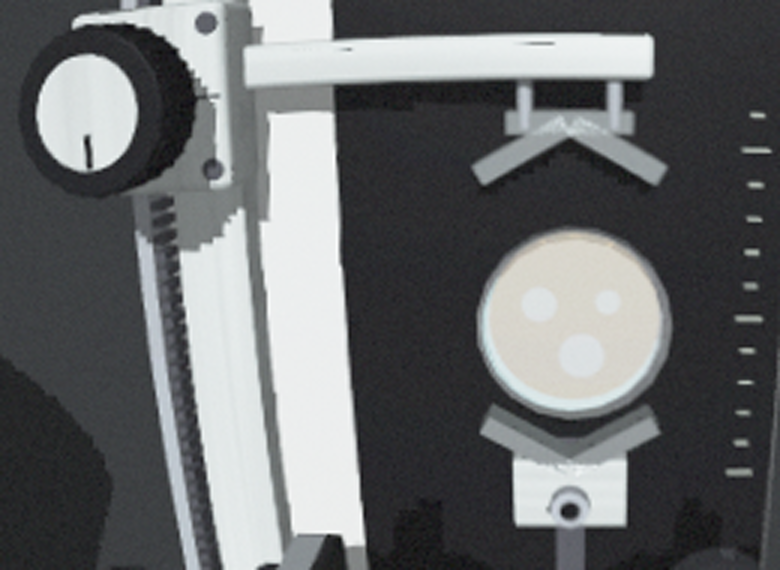

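```bash
python3 rel.py 0.499 -0.111 0.13 2.85;python3 -m inch '[0.071,-0.112,0.012,0,0.003,-1.234,0.8,0.071,-0.112,0.012,0,0.003,-1.234,0.8,0.071,-0.112,0.012,0,0.003,-1.234,0.8,0.071,-0.112,0.012,0,0.003,-1.234,0.8,0.071,-0.112,0.012,0,0.003,-1.234,0.8]';python3 rel.py 0.499 -0.111 0.13 2.85
```

```text
t 6.75 pos [ 0.6134 -0.1766  0.1468] rot [3.1375e+00 1.4000e-03 1.6158e+00] w 0.897 F [-1.78 -0.66  0.66] T [0.066 0.001 0.027] q6 -0.419
shift [ 0.0707 -0.1114  0.0162] turn [ 0.0027  0.0037 -1.2342]
time_s: 7.25
eef_pos: [0.4963, -0.1098, 0.1324]
eef_rot: [3.141, -0.002, 2.372]
ft_force: [0.5, -0.6, 0.3]
width: 0.897
t 7.25 pos [ 0.4963 -0.1098  0.1324] rot [ 3.1408e+00 -2.2000e-03  2.3724e+00] w 0.897 F [ 0.54 -0.59  0.33] T [ 0.032 -0.035 -0.005] q6 -1.139
shift [-0.0028  0.001   0.0024] turn [ 0.0013 -0.0019 -0.4776]
```

```bash
python3 -m inch '[-0.002,0.001,0,0,0,-0.478,0.8,-0.002,0.001,0,0,0,-0.478,0.8,-0.002,0.001,0,0,0,-0.478,0.8,-0.002,0.001,0,0,0,-0.478,0.8,-0.002,0.001,0,0,0,-0.478,0.8]';python3 -m inch '[0,0,0,0,0,0,0.8]';python3 rel.py 0.499 -0.111 0.13 2.85;python3 - <<'E'
from wp import *
print(proj([*observe()['eef_pos'][:2],.087]))
p,d=grab_frame("wrist");cv2.imwrite("pics/w9.png",p[:,:,::-1])
E
```

```text
time_s: 7.75
eef_pos: [0.4996, -0.1111, 0.1327]
eef_rot: [3.14, -0.0, 2.841]
ft_force: [-0.3, 0.3, -0.4]
width: 0.901
time_s: 7.85
eef_pos: [0.4999, -0.1112, 0.133]
eef_rot: [3.14, 0.0, 2.84]
ft_force: [0.0, -0.5, 0.9]
width: 0.899
t 7.85 pos [ 0.4999 -0.1112  0.133 ] rot [3.1400e+00 4.0000e-04 2.8402e+00] w 0.899 F [ 0.05 -0.49  0.88] T [-0.018  0.018  0.001] q6 -1.607
shift [ 0.0009 -0.      0.003 ] turn [ 0.0015  0.0004 -0.0098]
(np.float64(279.6928641084522), np.float64(237.5718385816416))
```

View pics/w9.png

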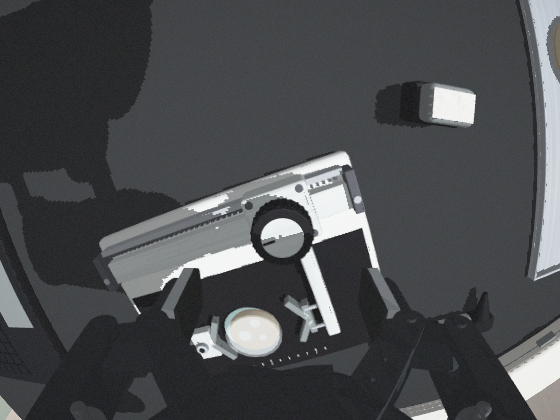

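```bash
python3 - <<'E'
from wp import *
print(unproj(283,238,.087)); 
im=cv2.imread("pics/w9.png");cv2.imwrite("pics/w9c.png",cv2.resize(im[190:280,230:350],None,fx=6,fy=6,interpolation=cv2.INTER_CUBIC))
E
python3 rel.py 0.5 -0.11 0.07 2.85
```

```text
[ 0.50092609 -0.10934655  0.087     ]
t 7.9 pos [ 0.4999 -0.1112  0.1332] rot [3.1400e+00 6.0000e-04 2.8408e+00] w 0.902 F [ 0.08 -0.1   0.03] T [-0.029 -0.038  0.039] q6 -1.608
shift [0.0003 0.0011 0.0632] turn [ 0.0016  0.0006 -0.0092]
```

View pics/w9c.png

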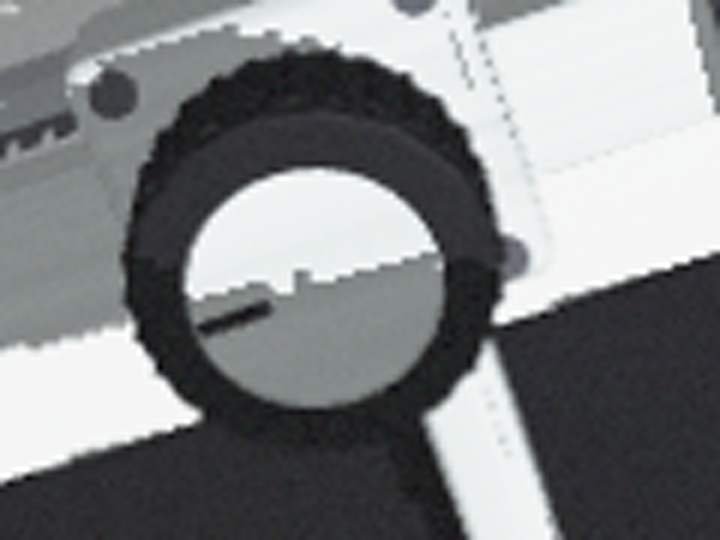

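```bash
python3 -m inch '[0.0005,0.0015,0.03,0.001,0,0,0.8,0.0005,0.0015,0.061,0.001,0,0,0.8,0.0005,0.0015,0.061,0.001,0,0,0.8]';python3 -m inch '[0,0,0,0,0,0,0.8]'; python3 rel.py 0.5005 -0.1095 0.07 2.85;python3 - <<'E'
from wp import *
print(proj([*observe()['eef_pos'][:2],.087]))
p,d=grab_frame("wrist");cv2.imwrite("pics/w10.png",p[:,:,::-1])
E
```

```text
time_s: 8.2
eef_pos: [0.4983, -0.109, 0.0699]
eef_rot: [3.141, -0.004, 2.842]
ft_force: [-0.0, 1.1, 0.4]
width: 0.899
time_s: 8.3
eef_pos: [0.5, -0.1096, 0.0727]
eef_rot: [3.141, 0.0, 2.843]
ft_force: [0.2, -0.1, 0.7]
width: 0.899
t 8.3 pos [ 0.5    -0.1096  0.0727] rot [3.141  0.     2.8427] w 0.899 F [ 0.16 -0.14  0.67] T [-0.034 -0.03  -0.045] q6 -1.605
shift [-0.0004  0.0002  0.0027] turn [ 0.0006  0.     -0.0073]
(np.float64(279.71634248058376), np.float64(288.36918884657507))
```

View pics/w10.png

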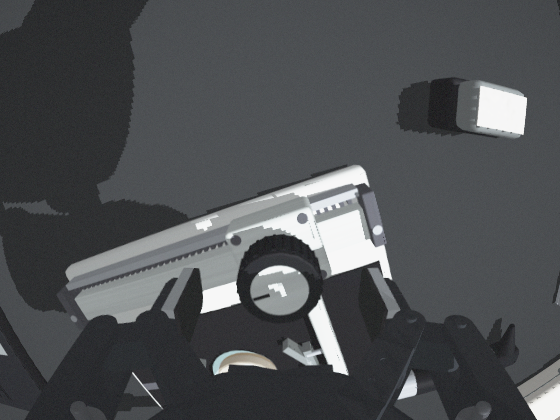

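```bash
python3 -m inch '[0,0,0,0,0,0,-0.4,0,0,0,0,0,0,-0.4,0,0,0,0,0,0,-0.4,0,0,0,0,0,0,-0.4,0,0,0,0,0,0,-0.4]' 60;python3 rel.py; python3 - <<'E'
from wp import *
p,d=grab_frame("wrist");cv2.imwrite("pics/w11.png",p[:,:,::-1])
E
```

```text
time_s: 8.85
eef_pos: [0.5006, -0.1102, 0.0737]
eef_rot: [-3.142, 0.003, 2.844]
ft_force: [-4.0, -3.7, 18.5]
width: 0.442
t 8.85 pos [ 0.5006 -0.1102  0.0737] rot [-3.1415e+00  3.0000e-03  2.8439e+00] w 0.442 F [-4.03 -3.66 18.47] T [-0.696  0.819  0.017] q6 -1.606
```

View pics/w11.png

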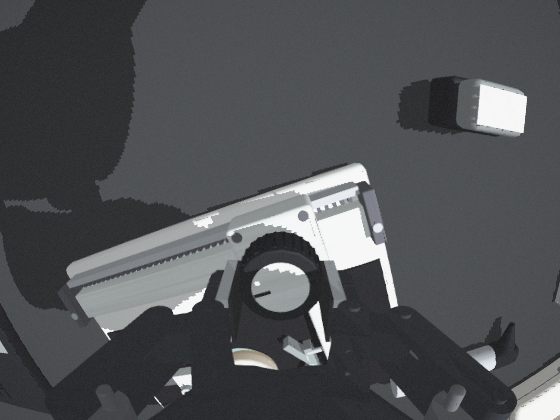

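```bash
cat > tw.py <<'E'
import sys,numpy as np
from bench import *
s=observe();a=s['eef_rot'][2]+1.531;n=int(sys.argv[1]);st=float(sys.argv[2])
print("t",round(s['time_s'],2),s['eef_pos'].round(4),"yaw",s['eef_rot'][2].round(4),"F",s['ft_force'].round(1),"T",s['wrist_torque'].round(3),"q6",s['qpos'][5].round(3),"w",s['width'].round(3))
for i in range(1,n+1):
    d=.01*st*i;print(f"{d*np.cos(a):.4f},{d*np.sin(a):.4f} turn {st*i:.3f}")
E
python3 -m inch '[0,0,-0.001,0,0,0,-0.4,0,0,-0.001,0,0,0,-0.4]';python3 tw.py 5 0.1
```

```text
time_s: 9.1
eef_pos: [0.5006, -0.1102, 0.074]
eef_rot: [3.142, 0.003, 2.844]
ft_force: [0.2, -5.7, 2.2]
width: 0.443Traceback (most recent call last):
  File "tw.py", line 4, in <module>
    print("t",round(s['time_s'],2),s['eef_pos'].round(4),"yaw",s['eef_rot'][2].round(4),"F",s['ft_force'].round(1),"T",s['wrist_torque'].round(3),"q6",s['qpos'][5].round(3),"w",s['width'].round(3))
                                                                                                                                                                                 ^^^^^^^^^^^^^^^^
AttributeError: 'float' object has no attribute 'round'
```

```bash
sed -i "s/s\['width'\].round(3)/round(s['width'],3)/" tw.py; python3 tw.py 5 0.1
```

```text
t 9.1 [ 0.5006 -0.1102  0.074 ] yaw 2.8438 F [ 0.2 -5.7  2.2] T [-0.905  0.175  0.033] q6 -1.606 w 0.443
-0.0003,-0.0009 turn 0.100
-0.0007,-0.0019 turn 0.200
-0.0010,-0.0028 turn 0.300
-0.0013,-0.0038 turn 0.400
-0.0017,-0.0047 turn 0.500
```

```bash
python3 -m inch '[-0.0003,-0.0009,0,0,0,0.1,-0.4,-0.0007,-0.0019,0,0,0,0.2,-0.4,-0.0010,-0.0028,0,0,0,0.3,-0.4,-0.0013,-0.0038,0,0,0,0.4,-0.4]';python3 tw.py 5 0.1
```

```text
time_s: 9.5
eef_pos: [0.5005, -0.1145, 0.074]
eef_rot: [3.141, 0.002, 2.44]
ft_force: [-1.8, -9.2, 1.9]
width: 0.44
t 9.5 [ 0.5005 -0.1145  0.074 ] yaw 2.4403 F [-1.8 -9.2  1.9] T [-1.638  0.544  0.373] q6 -1.21 w 0.44
-0.0007,-0.0007 turn 0.100
-0.0014,-0.0015 turn 0.200
-0.0020,-0.0022 turn 0.300
-0.0027,-0.0030 turn 0.400
-0.0034,-0.0037 turn 0.500
```

```bash
python3 -m inch '[-0.0009,-0.0010,0,0,0,0.1,-0.4,-0.0016,-0.0017,0,0,0,0.2,-0.4,-0.0023,-0.0024,0,0,0,0.3,-0.4,-0.0029,-0.0032,0,0,0,0.4,-0.4,-0.0036,-0.0039,0,0,0,0.5,-0.4]';python3 tw.py 5 0.1;python3 - <<'E'
from wp import *
p,d=grab_frame("side");cv2.imwrite("pics/s12.png",cv2.resize(p[90:220,220:390,::-1],None,fx=4.4,fy=4.4,interpolation=cv2.INTER_CUBIC))
p,d=grab_frame("wrist");cv2.imwrite("pics/w12.png",p[:,:,::-1])
E
```

```text
time_s: 10.0
eef_pos: [0.5002, -0.1198, 0.0739]
eef_rot: [3.141, 0.001, 1.94]
ft_force: [-6.0, -11.2, 3.9]
width: 0.439
t 10.0 [ 0.5002 -0.1198  0.0739] yaw 1.9403 F [ -6.  -11.2   3.9] T [-1.813  1.152  0.389] q6 -0.72 w 0.439
-0.0009,-0.0003 turn 0.100
-0.0019,-0.0006 turn 0.200
-0.0028,-0.0010 turn 0.300
-0.0038,-0.0013 turn 0.400
-0.0047,-0.0016 turn 0.500
```

View pics/s12.png

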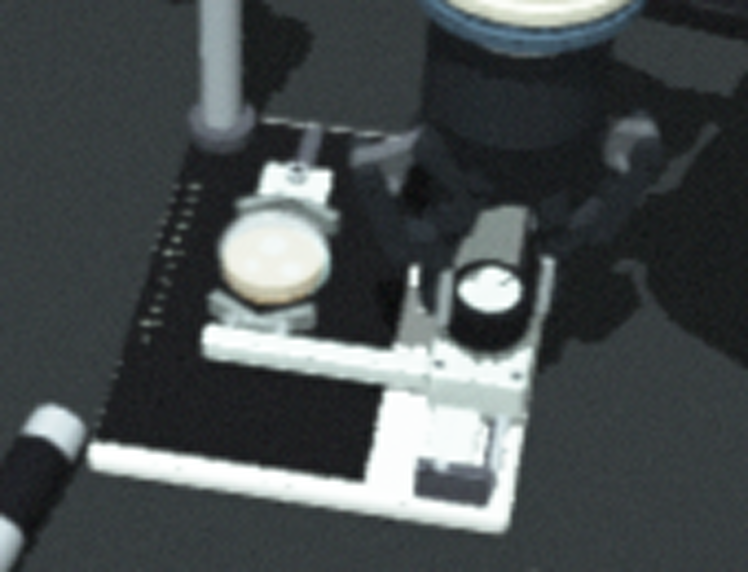

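View pics/w12.png

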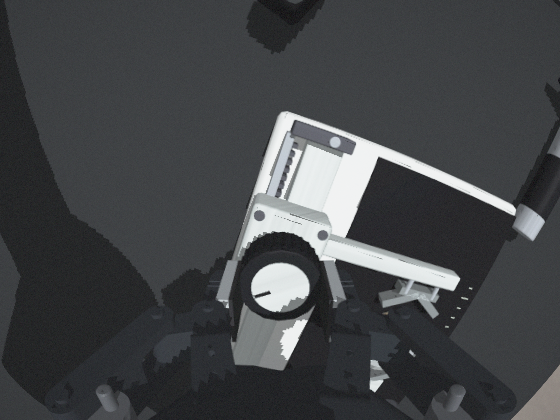

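```bash
python3 -m inch '[-0.0013,-0.0008,0,0,0,0.1,-0.4,-0.0023,-0.0011,0,0,0,0.2,-0.4,-0.0032,-0.0015,0,0,0,0.3,-0.4,-0.0042,-0.0018,0,0,0,0.4,-0.4,-0.0051,-0.0021,0,0,0,0.5,-0.4]';python3 tw.py 5 0.1
```

```text
time_s: 10.6
eef_pos: [0.4999, -0.1249, 0.0739]
eef_rot: [3.141, 0.0, 1.44]
ft_force: [-6.4, -6.5, 6.5]
width: 0.436
t 10.6 [ 0.4999 -0.1249  0.0739] yaw 1.4403 F [-6.4 -6.5  6.5] T [-1.111  1.176  0.36 ] q6 -0.23 w 0.436
-0.0010,0.0002 turn 0.100
-0.0020,0.0003 turn 0.200
-0.0030,0.0005 turn 0.300
-0.0039,0.0007 turn 0.400
-0.0049,0.0008 turn 0.500
```

```bash
python3 -m inch '[-0.0013,-0.0001,0,0,0,0.1,-0.4,-0.0023,0,0,0,0,0.2,-0.4,-0.0033,0.0002,0,0,0,0.3,-0.4,-0.0042,0.0004,0,0,0,0.4,-0.4,-0.0052,0.0005,0,0,0,0.5,-0.4]';python3 tw.py 3 0.1
```

```text
time_s: 11.1
eef_pos: [0.4995, -0.1298, 0.0739]
eef_rot: [3.141, -0.0, 0.94]
ft_force: [-6.4, -2.8, 7.0]
width: 0.439
t 11.1 [ 0.4995 -0.1298  0.0739] yaw 0.94 F [-6.4 -2.8  7. ] T [-0.402  1.147  0.3  ] q6 0.261 w 0.439
-0.0008,0.0006 turn 0.100
-0.0016,0.0012 turn 0.200
-0.0024,0.0019 turn 0.300
```

```bash
python3 -m inch '[-0.0010,0.0004,0,0,0,0.1,-0.4,-0.0018,0.0010,0,0,0,0.2,-0.4,-0.0026,0.0017,0,0,0,0.3,-0.4]';python3 tw.py 3 0.1;python3 - <<'E'
from wp import *
p,d=grab_frame("side");np.savez("pics/s13.npz",p=p,d=d);cv2.imwrite("pics/s13.png",cv2.resize(p[90:220,220:390,::-1],None,fx=4.4,fy=4.4,interpolation=cv2.INTER_CUBIC))
p,d=grab_frame("wrist");cv2.imwrite("pics/w13.png",p[:,:,::-1])
E
```

```text
time_s: 11.4
eef_pos: [0.4994, -0.1326, 0.0739]
eef_rot: [-3.141, -0.0, 0.64]
ft_force: [-6.3, 1.1, 8.0]
width: 0.438
t 11.4 [ 0.4994 -0.1326  0.0739] yaw 0.6399 F [-6.3  1.1  8. ] T [0.276 1.033 0.27 ] q6 0.555 w 0.438
-0.0006,0.0008 turn 0.100
-0.0011,0.0017 turn 0.200
-0.0017,0.0025 turn 0.300
```

View pics/s13.png

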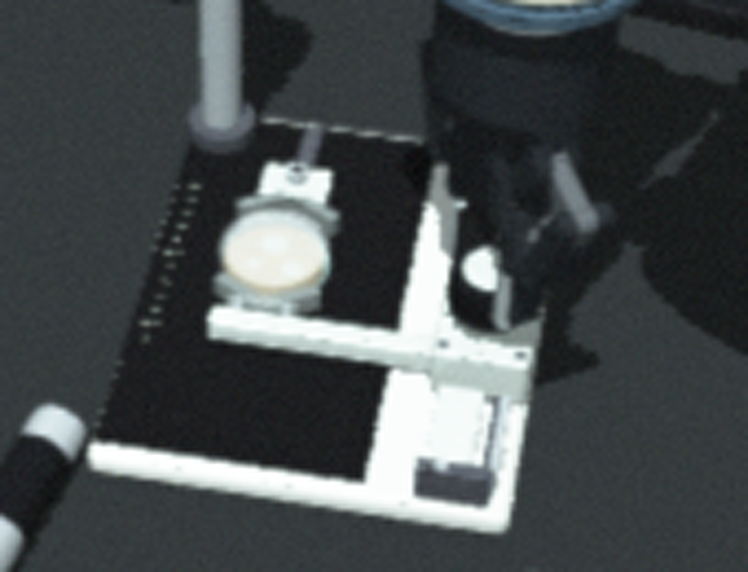

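View pics/w13.png

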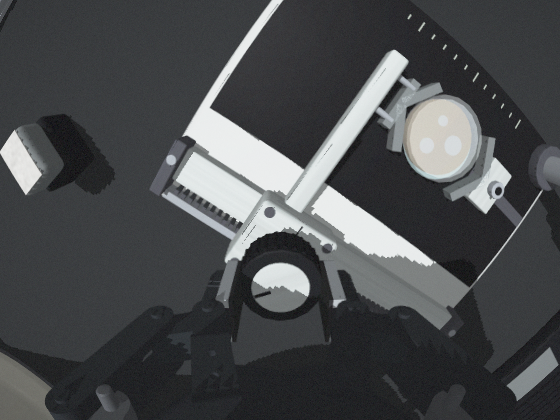

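```bash
python3 -m inch '[-0.0008,0.0006,0,0,0,0.1,-0.4,-0.0013,0.0015,0,0,0,0.2,-0.4]';python3 tw.py 3 0.1
```

```text
time_s: 11.7
eef_pos: [0.4993, -0.1345, 0.0739]
eef_rot: [-3.141, -0.001, 0.44]
ft_force: [-5.2, 3.2, 8.1]
width: 0.435
t 11.7 [ 0.4993 -0.1345  0.0739] yaw 0.4401 F [-5.2  3.2  8.1] T [0.559 0.894 0.272] q6 0.751 w 0.435
-0.0004,0.0009 turn 0.100
-0.0008,0.0018 turn 0.200
-0.0012,0.0028 turn 0.300
```

```bash
python3 - <<'E'
import cv2
im=cv2.imread("pics/w13.png");cv2.imwrite("pics/w13c.png",cv2.resize(im[40:240,350:550],None,fx=3,fy=3,interpolation=cv2.INTER_CUBIC))
E
```

```text
(no output)
```

View pics/w13c.png

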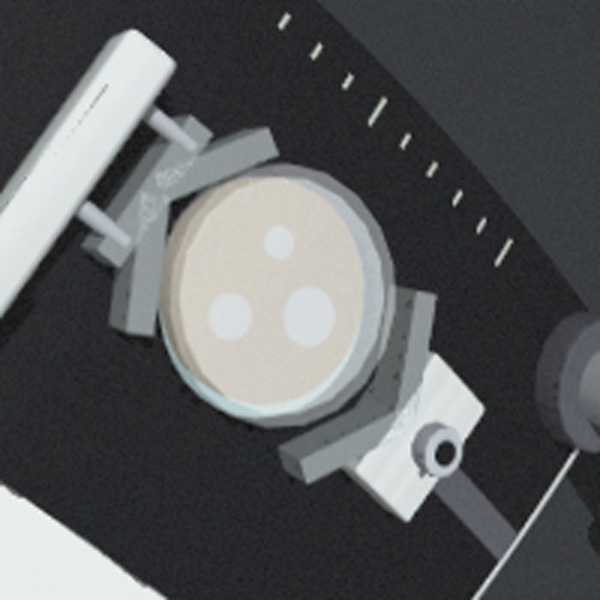

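```bash
cat > look.py <<'E'
import sys
from wp import *
p,d=grab_frame("wrist");cv2.imwrite(f"pics/{sys.argv[1]}.png",p[:,:,::-1])
u,v=int(sys.argv[2]),int(sys.argv[3])
c=p[v:v+200,u:u+200,::-1];cv2.imwrite(f"pics/{sys.argv[1]}c.png",cv2.resize(c,None,fx=3,fy=3,interpolation=cv2.INTER_CUBIC))
E
python3 look.py w14 330 20;python3 tw.py 3 .1
```

```text
t 11.75 [ 0.4993 -0.1345  0.0739] yaw 0.4328 F [-4.6  2.5  8.2] T [ 0.369  0.868 -0.019] q6 0.758 w 0.437
-0.0004,0.0009 turn 0.100
-0.0008,0.0018 turn 0.200
-0.0011,0.0028 turn 0.300
```

View pics/w14c.png

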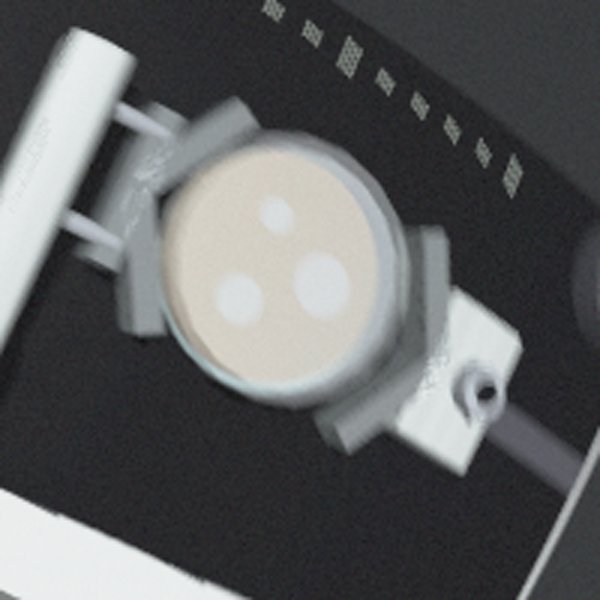

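```bash
python3 - <<'E'
from wp import *
f=lambda a,b,h:unproj(330+a/3,20+b/3,h)
a=f(163,192,.0325);b=f(415,322,.0325);print(a,b,np.linalg.norm(a-b))
l=f(162,270,.034);r=f(402,270,.034);t=f(270,133,.034);bt=f(290,405,.034);print(np.linalg.norm(l-r),np.linalg.norm(t-bt))
E
```

```text
[ 0.61213095 -0.14818084  0.0325    ] [ 0.61780017 -0.21100106  0.0325    ] 0.06307551451751064
0.05462603606504477 0.05523207755190039
```

```bash
cat > e.py <<'E'
from bench import *
s=observe();print("turned",round(2.8438-s['eef_rot'][2],4),"Tz",s['wrist_torque'][2].round(3),"F",s['ft_force'].round(1),"E",round(s['wrist_torque'][2]+.01*s['ft_force'][1],3))
E
python3 -m inch '[-0.0001,0.0003,0,0,0,0.03,-0.4,-0.0002,0.0005,0,0,0,0.06,-0.4]' >/dev/null;python3 e.py
python3 -m inch '[-0.0002,0.0005,0,0,0,0.06,-0.4]'>/dev/null;python3 e.py
```

```text
turned 2.4611 Tz 0.18 F [-5.   2.2  8.3] E 0.202
turned 2.5211 Tz 0.231 F [-5.1  1.8  6.9] E 0.249
```

```bash

python3 -m inch '[-0.0002,0.0005,0,0,0,0.06,-0.4]'>/dev/null;python3 e.py; python3 look.py w15 320 10;python3 e.py
```

```text
turned 2.5822 Tz 0.225 F [-4.4  2.4  7.3] E 0.25
turned 2.5866 Tz 0.024 F [-5.5  2.   7.8] E 0.045
```

View pics/w15c.png

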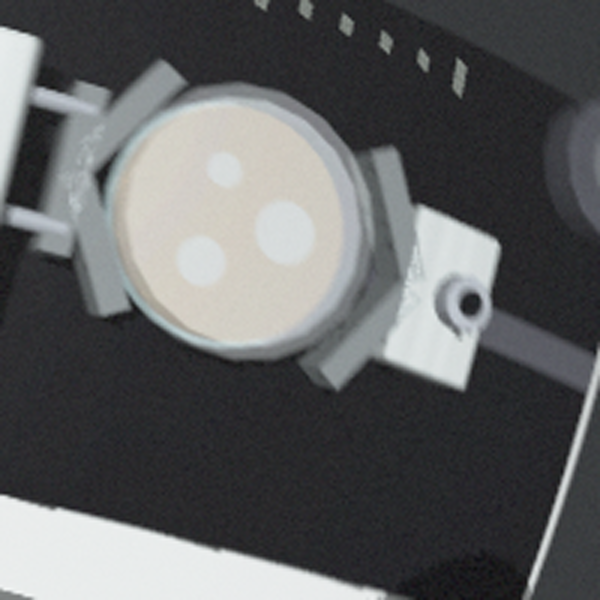

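```bash

python3 -m inch '[-0.0001,0.0006,0,0,0,0.06,-0.4]'>/dev/null;python3 e.py;python3 -m inch '[-0.0001,0.0006,0,0,0,0.06,-0.4]'>/dev/null;python3 e.py
```

```text
turned 2.6407 Tz 0.254 F [-4.5  2.4  7.8] E 0.279
turned 2.7022 Tz 0.228 F [-4.9  3.5  7.4] E 0.263
```

```bash

python3 -m inch '[-0.0001,0.0006,0,0,0,0.06,-0.4]'>/dev/null;python3 e.py;python3 look.py w16 300 0
```

```text
turned 2.7623 Tz 0.213 F [-5.1  4.6  7.6] E 0.259
```

View pics/w16c.png

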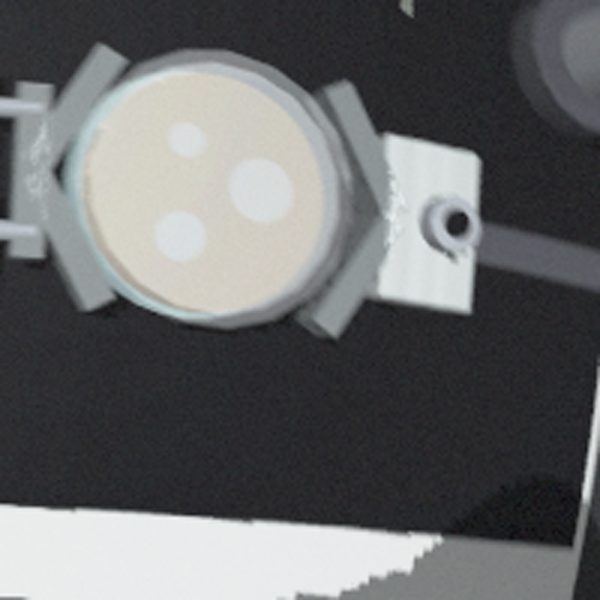

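View pics/w16.png

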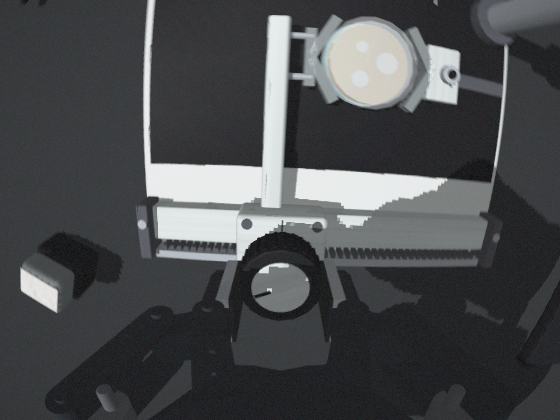

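```bash

python3 -m inch '[0,0.0006,0,0,0,0.06,-0.4]'>/dev/null;python3 e.py; python3 look.py w17 300 0
```

```text
turned 2.8207 Tz 0.221 F [-4.8  5.2  7.8] E 0.274
```

View pics/w17c.png

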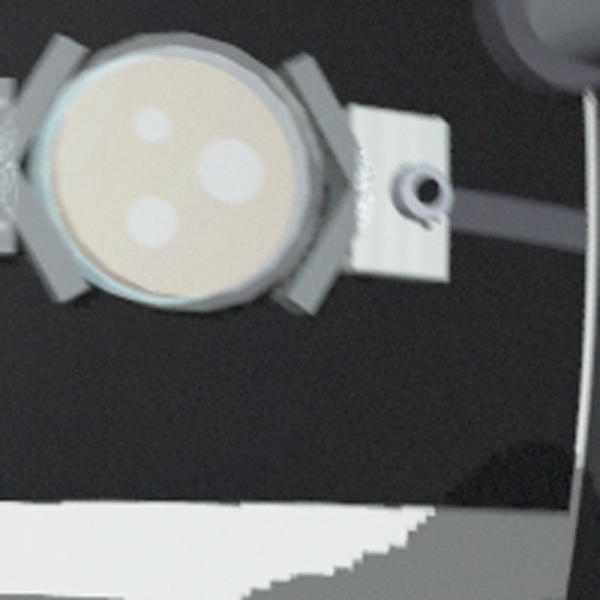

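```bash

python3 -m inch '[0,0.0006,0,0,0,0.06,-0.4]'>/dev/null;python3 e.py; python3 look.py w18 260 0
```

```text
turned 2.8806 Tz 0.174 F [-4.5  7.1  8.5] E 0.245
```

View pics/w18c.png

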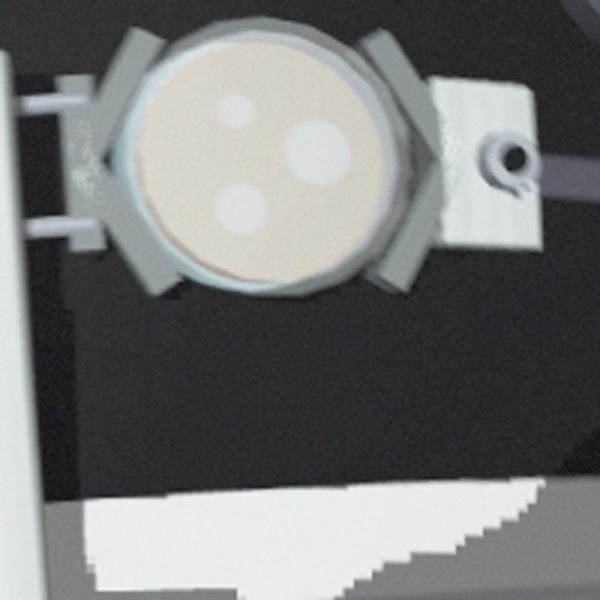

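```bash

python3 -m inch '[0,0.0002,0,0,0,0.06,-0.4]'>/dev/null;python3 e.py; python3 -m inch '[0,0.0006,0,0,0,0.06,-0.4]'>/dev/null;python3 e.py; python3 look.py w19 260 0
```

```text
turned 2.9406 Tz 0.224 F [-5.5  1.   6.8] E 0.235
turned 3.0021 Tz 0.21 F [-3.4  4.   7. ] E 0.251
```

View pics/w19c.png

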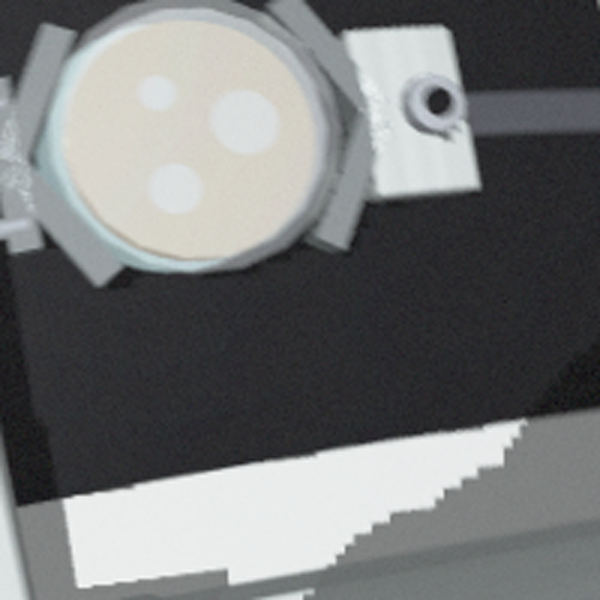

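```bash

cat >> look.py <<'E'
import json
E
sed -i 's/^p,d=grab/m=camera_model("wrist");np.save(f"pics\/{sys.argv[1]}.npy",m["world_to_cam"])\np,d=grab/' look.py
python3 -m inch '[0.0001,0.0005,0,0,0,0.06,-0.4]'>/dev/null;python3 e.py; python3 -m inch '[0,0,0,0,0,0,-0.4]'>/dev/null; python3 look.py w20 240 0
```

```text
turned 3.0606 Tz 0.208 F [-4.9  2.6  6.8] E 0.234
```

View pics/w20c.png

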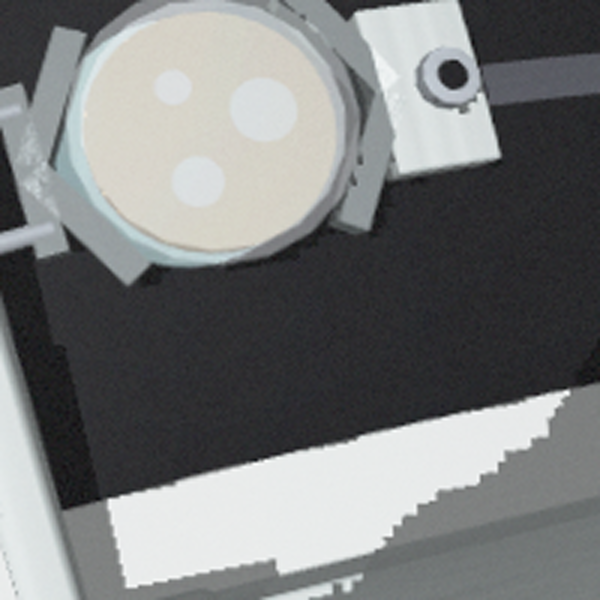

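```bash
python3 - <<'E'
from wp import *
m=camera_model("wrist");m['world_to_cam']=np.load("pics/w20.npy")
f=lambda a,b,h:unproj(240+a/3,b/3,h,m)
a=f(130,275,.0325);b=f(362,226,.0325);print(a,b,np.linalg.norm(a-b))
v=f(45,160,.0325);w=f(388,92,.0325);print(v,w,np.linalg.norm(v-w))
print("scale px/mm",343/1000/np.linalg.norm(v-w))
E
```

```text
[ 0.5866144  -0.16111826  0.0325    ] [ 0.5878115  -0.20641782  0.0325    ] 0.04531537998174786
[ 0.61182768 -0.15050296  0.0325    ] [ 0.61333598 -0.21733704  0.0325    ] 0.0668510887607213
scale px/mm 5.130806488847067
```

```bash

python3 -m inch '[0.0001,0.0006,0,0,0,0.06,-0.4]'>/dev/null;python3 e.py; python3 -m inch '[0.0001,0.0005,0,0,0,0.06,-0.4]'>/dev/null; python3 e.py
```

```text
turned 3.1201 Tz 0.24 F [-3.4  4.3  7.3] E 0.283
turned 3.1822 Tz 0.278 F [-2.4  4.8  6.3] E 0.326
```

```bash
python3 look.py w21 225 0; python3 e.py;python3 -m inch '[0,0,0,0,0,0,-0.4]'>/dev/null;python3 e.py
```

```text
turned 3.1866 Tz 0.065 F [-3.4  3.4  5.9] E 0.099
turned 3.1809 Tz -0.28 F [-3.5  4.1  6.5] E -0.239
```

View pics/w21c.png

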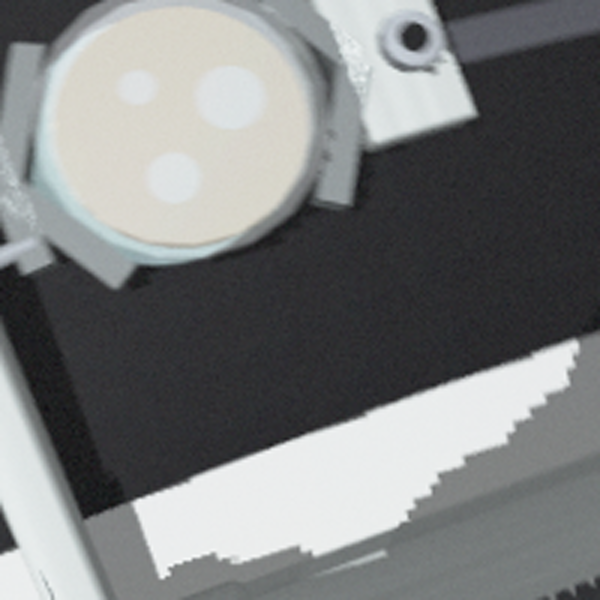

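```bash
python3 look.py w22 200 0; python3 - <<'E'
import cv2,numpy as np
a=cv2.imread("pics/w20.png")[0:95,200:300];b=cv2.imread("pics/w22.png")[0:95,180:280]
cv2.imwrite("pics/cmp.png",np.hstack([cv2.resize(i,None,fx=4,fy=4,interpolation=cv2.INTER_CUBIC) for i in (a,b)]))
E
```

```text
(no output)
```

View pics/cmp.png

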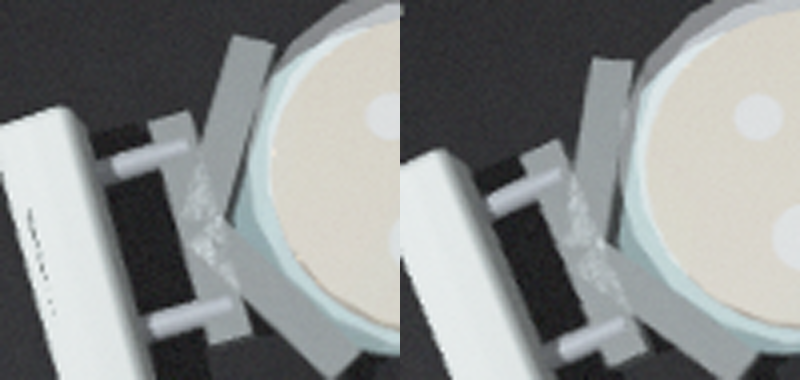

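```bash
python3 - <<'E'
import cv2,numpy as np
a=cv2.imread("pics/w20.png")[20:95,195:270];b=cv2.imread("pics/w22.png")[25:100,175:250]
for n,i in(("ca",a),("cb",b)):
    i=cv2.resize(i,None,fx=8,fy=8,interpolation=cv2.INTER_CUBIC);cv2.imwrite(f"pics/{n}.png",cv2.convertScaleAbs(i,alpha=1.3,beta=15))
E
```

```text
(no output)
```

View pics/ca.png

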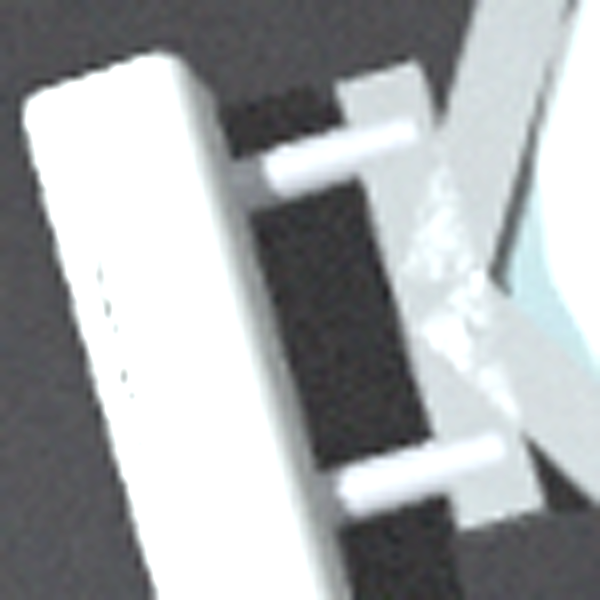

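View pics/cb.png

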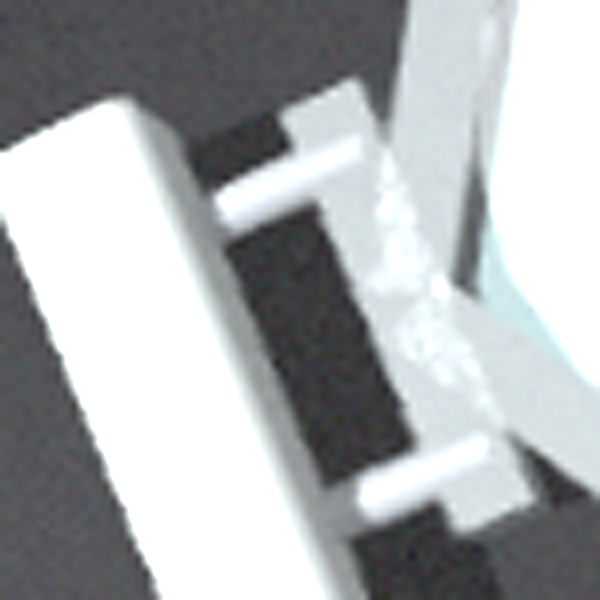

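```bash
for i in 1 2 3 4; do python3 -m inch '[0,0,0,0,0,0,-0.4]'>/dev/null;python3 e.py;done
```

```text
turned 3.1804 Tz -0.289 F [-4.1  4.1  7.6] E -0.248
turned 3.1804 Tz -0.234 F [-3.1  3.6  5.4] E -0.198
turned 3.1804 Tz -0.252 F [-3.   4.   6.7] E -0.212
turned 3.1804 Tz -0.178 F [-3.5  3.3  6.8] E -0.145
```

```bash
python3 -m inch '[0.0001,0.0003,0,0,0,0.035,-0.4]'>/dev/null;python3 e.py;for i in 1 2 3; do python3 -m inch '[0,0,0,0,0,0,-0.4]'>/dev/null;python3 e.py;done
```

```text
turned 3.215 Tz 0.279 F [-3.4  4.3  5.8] E 0.322
turned 3.2163 Tz 0.0 F [-2.9  4.2  6.3] E 0.043
turned 3.2152 Tz -0.036 F [-3.   4.1  7.4] E 0.005
turned 3.2152 Tz -0.045 F [-2.6  4.   6.5] E -0.005
```

```bash
python3 -m inch '[0,0,0,0,0,0,0,0,0,0,0,0,0,0.3,0,0,0,0,0,0,0.7,0,0,0,0,0,0,0.8,0,0,0,0,0,0,0.8]';python3 look.py w23 180 0;python3 -m inch '[0,0,-0.03,0,0,0,0.8,0,0,-0.08,0,0,0,0.8,0,0,-0.12,0,0,0,0.8,0,0,-0.12,0,0,0,0.8]';python3 look.py w24 180 60
```

```text
time_s: 15.05
eef_pos: [0.5001, -0.1422, 0.0735]
eef_rot: [-3.141, -0.001, -0.371]
ft_force: [0.4, 0.2, 0.1]
width: 0.901
time_s: 15.5
eef_pos: [0.5022, -0.1431, 0.1984]
eef_rot: [-3.141, -0.009, -0.371]
ft_force: [0.1, -0.3, -1.5]
width: 0.897
```

View pics/w23.png

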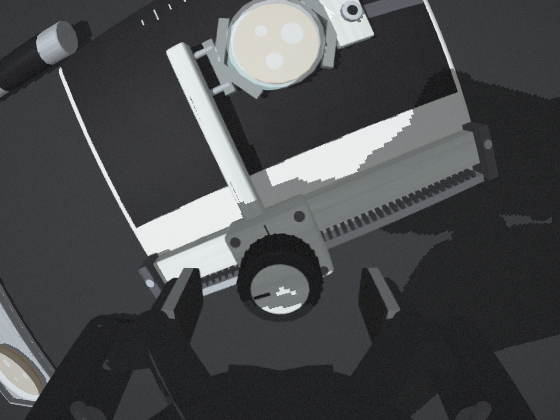

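View pics/w24.png

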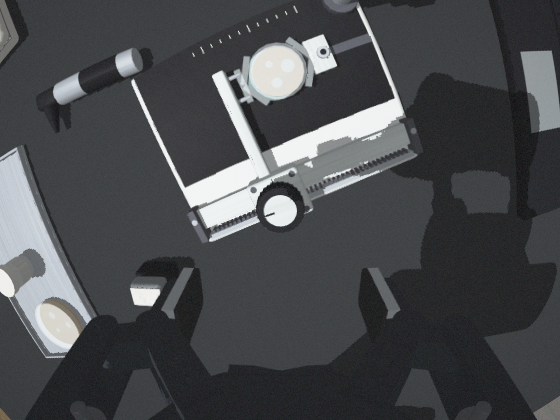

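```bash
python3 rel.py 0.6134 -0.1466 0.155 1.616; python3 -m inch '[0.104,-0.037,0.04,0,0.009,-1.987,0.8,0.104,-0.037,0.04,0,0.009,-1.987,0.8,0.104,-0.037,0.04,0,0.009,-1.987,0.8,0.104,-0.037,0.04,0,0.009,-1.987,0.8,0.104,-0.037,0.04,0,0.009,-1.987,0.8]' ;python3 rel.py 0.6134 -0.1466 0.155 1.616
```

```text
t 15.55 pos [ 0.5012 -0.1427  0.1959] rot [-3.141  -0.0062 -0.3712] w 0.901 F [-0.37  1.01 -1.38] T [ 0.024 -0.007 -0.023] q6 1.549
shift [ 0.1058 -0.037   0.0416] turn [ 0.0058 -0.0046 -1.9872]
time_s: 16.05
eef_pos: [0.6099, -0.145, 0.1514]
eef_rot: [-3.141, -0.002, 0.385]
ft_force: [-0.7, 0.9, -0.6]
width: 0.9
t 16.05 pos [ 0.6099 -0.145   0.1514] rot [-3.1412e+00 -2.2000e-03  3.8530e-01] w 0.9 F [-0.67  0.86 -0.57] T [-0.039  0.027  0.004] q6 0.855
shift [ 0.0027  0.0028 -0.0036] turn [ 1.0000e-03 -2.1000e-03 -1.2306e+00]
```

```bash
python3 rel.py 0.4995 -0.1435 0.107 0.08
```

```text
t 16.05 pos [ 0.6099 -0.145   0.1514] rot [-3.1412e+00 -2.2000e-03  3.8530e-01] w 0.9 F [-0.67  0.86 -0.57] T [-0.039  0.027  0.004] q6 0.855
shift [-0.1018 -0.0429  0.0442] turn [-0.0007 -0.0021  0.3053]
```

```bash
python3 -m inch '[-0.102,-0.043,0,0,-0.002,0.305,0.8,-0.102,-0.043,0,0,-0.002,0.305,0.8,-0.102,-0.043,0,0,-0.002,0.305,0.8,-0.102,-0.043,0.044,0,-0.002,0.305,0.8,-0.102,-0.043,0.044,0,-0.002,0.305,0.8]'; python3 -m inch '[0,0,0,0,0,0,0.8,0,0,0,0,0,0,0.8]'; python3 rel.py 0.4995 -0.1435 0.107 0.08; python3 look.py w25 260 0; python3 - <<'E'
import cv2,numpy as np
a=cv2.imread("pics/w16.png")[10:100,255:345];b=cv2.imread("pics/w25.png")[30:120,255:345]
cv2.imwrite("pics/cmp2.png",np.hstack([cv2.convertScaleAbs(cv2.resize(i,None,fx=4.4,fy=4.4,interpolation=cv2.INTER_CUBIC),alpha=1.2,beta=15) for i in (a,b)]))
E
```

```text
time_s: 16.55
eef_pos: [0.4971, -0.1422, 0.1053]
eef_rot: [-3.139, 0.004, 0.074]
ft_force: [0.6, -0.2, 0.6]
width: 0.901
time_s: 16.75
eef_pos: [0.5006, -0.1433, 0.1099]
eef_rot: [3.141, -0.003, 0.074]
ft_force: [-0.5, 0.6, -0.1]
width: 0.897
t 16.75 pos [ 0.5006 -0.1433  0.1099] rot [ 3.1408 -0.0034  0.0742] w 0.897 F [-0.51  0.61 -0.08] T [-0.014 -0.001  0.016] q6 1.102
shift [-0.0011  0.0001  0.0029] turn [ 0.0008 -0.0034 -0.0058]
```

View pics/cmp2.png

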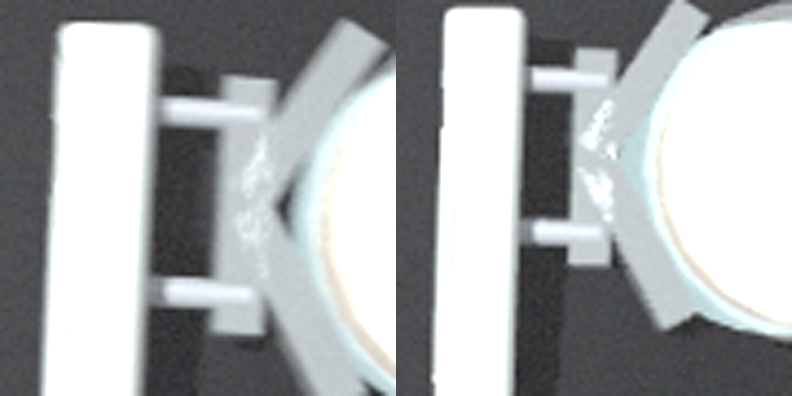

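View pics/w25.png

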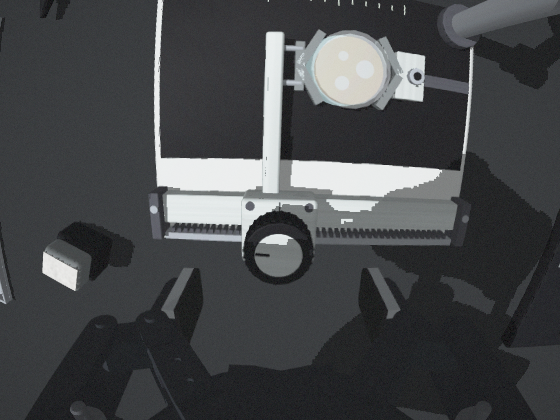

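```bash
cat > g.py <<'E'
from wp import *
from h import *
import sys
import numpy as np
# straightened gap measurement: subpixel edges on several rows between the pins
def prof(n,rows,u0,u1):
    im=cv2.imread(f"pics/{n}.png")[:,:,1].astype(float)
    for v in rows: print(n,v,[int(x) for x in im[v,u0:u1]])
prof("w16",[45,50,55,60,65,70],280,316)
prof("w25",[58,62,66,70,74],274,306)
E
python3 g.py
```

```text
w16 45 [233, 232, 231, 231, 231, 226, 216, 193, 155, 114, 76, 35, 32, 33, 32, 34, 31, 27, 36, 34, 42, 46, 52, 60, 92, 127, 144, 157, 156, 159, 159, 161, 172, 196, 200, 179]
w16 50 [230, 232, 231, 231, 230, 225, 213, 189, 150, 108, 60, 34, 37, 35, 40, 34, 38, 31, 30, 37, 38, 50, 52, 72, 100, 130, 151, 162, 167, 166, 180, 188, 195, 181, 172, 179]
w16 55 [231, 232, 231, 231, 229, 222, 204, 177, 140, 93, 47, 28, 39, 34, 33, 39, 35, 33, 35, 41, 41, 49, 53, 74, 110, 134, 152, 158, 160, 159, 160, 166, 164, 167, 174, 166]
w16 60 [231, 230, 231, 231, 227, 219, 202, 164, 126, 85, 37, 36, 37, 32, 40, 38, 35, 33, 41, 44, 49, 52, 55, 77, 114, 143, 155, 163, 174, 184, 181, 179, 173, 183, 173, 171]
w16 65 [231, 230, 230, 230, 227, 218, 193, 157, 118, 72, 39, 35, 31, 28, 38, 27, 30, 42, 37, 36, 43, 44, 57, 92, 127, 142, 158, 158, 160, 162, 167, 172, 173, 178, 168, 164]
w16 70 [230, 230, 230, 230, 224, 213, 184, 150, 104, 55, 38, 30, 38, 29, 35, 32, 33, 35, 35, 34, 30, 38, 61, 92, 132, 148, 157, 160, 158, 157, 159, 161, 160, 168, 177, 170]
w25 58 [235, 234, 233, 233, 234, 233, 232, 210, 169, 122, 49, 36, 40, 31, 36, 34, 39, 35, 32, 33, 67, 126, 164, 160, 165, 189, 206, 198, 179, 179, 169, 160]
w25 62 [234, 234, 233, 235, 233, 232, 230, 206, 163, 111, 38, 36, 32, 34, 31, 34, 34, 39, 36, 51, 74, 133, 169, 191, 200, 214, 196, 166, 160, 176, 176, 161]
w25 66 [234, 232, 234, 232, 232, 232, 229, 201, 159, 97, 33, 38, 29, 36, 41, 36, 41, 34, 32, 33, 72, 141, 160, 164, 160, 159, 162, 158, 161, 159, 174, 166]
w25 70 [234, 234, 233, 232, 232, 233, 227, 190, 150, 84, 36, 38, 36, 36, 32, 36, 34, 32, 32, 33, 74, 152, 164, 180, 203, 213, 188, 191, 198, 177, 161, 159]
w25 74 [234, 233, 233, 231, 232, 232, 222, 187, 143, 58, 34, 35, 34, 35, 34, 35, 31, 30, 34, 36, 87, 161, 162, 160, 161, 185, 213, 213, 215, 194, 163, 159]
```

```bash
python3 rel.py 0.4998 -0.1427 0.074 0.64
```

```text
t 16.8 pos [ 0.5007 -0.1434  0.1101] rot [ 3.1405 -0.004   0.0742] w 0.902 F [-0.68 -0.29  0.62] T [-0.021  0.003 -0.044] q6 1.102
shift [-0.001  -0.0008  0.0361] turn [ 0.0022 -0.0035 -0.5658]
```

```bash
python3 -m inch '[-0.001,-0.0008,0,0,0,-0.566,0.8,-0.001,-0.0008,0,0,0,-0.566,0.8,-0.001,-0.0008,0,0,0,-0.566,0.8,-0.001,-0.0008,0,0,0,-0.566,0.8,-0.001,-0.0008,0.02,0,0,-0.566,0.8]';python3 -m inch '[0,0,0.016,0,0,0,0.8,0,0,0.016,0,0,0,0.8,0,0,0.016,0,0,0,0.8,0,0,0.016,0,0,0,0.8]'; python3 rel.py 0.4998 -0.1427 0.074 0.64; python3 look.py w26 350 40;  python3 - <<'E'
import cv2,numpy as np
a=cv2.imread("pics/w13.png")[60:150,360:450];b=cv2.imread("pics/w26.png")[60:150,360:450]
cv2.imwrite("pics/cmp3.png",np.hstack([cv2.convertScaleAbs(cv2.resize(i,None,fx=4.4,fy=4.4,interpolation=cv2.INTER_CUBIC),alpha=1.2,beta=15) for i in (a,b)]))
E
```

```text
time_s: 17.3
eef_pos: [0.501, -0.1432, 0.0916]
eef_rot: [3.135, -0.005, 0.645]
ft_force: [-0.6, 0.4, -0.1]
width: 0.9
time_s: 17.7
eef_pos: [0.4996, -0.1427, 0.0742]
eef_rot: [3.138, -0.003, 0.64]
ft_force: [-0.7, -0.1, -0.5]
width: 0.901
t 17.7 pos [ 0.4996 -0.1427  0.0742] rot [ 3.1383e+00 -2.9000e-03  6.3990e-01] w 0.901 F [-0.66 -0.06 -0.49] T [-0.051  0.061 -0.006] q6 0.536
shift [0.0002 0.0002 0.0002] turn [ 0.0033 -0.0029 -0.0001]
```

View pics/cmp3.png

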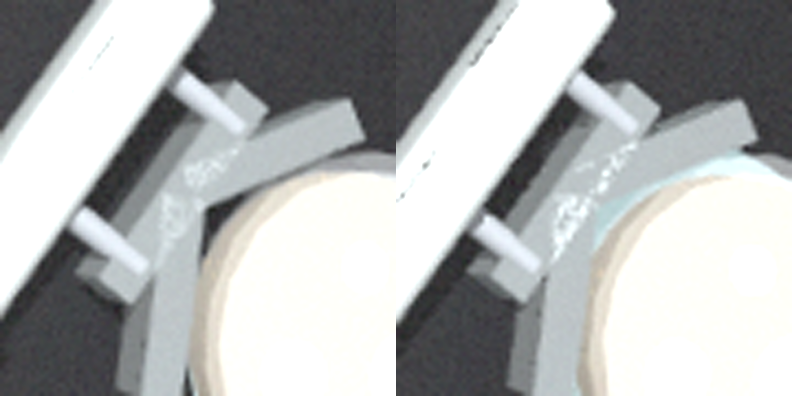

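View pics/w26.png

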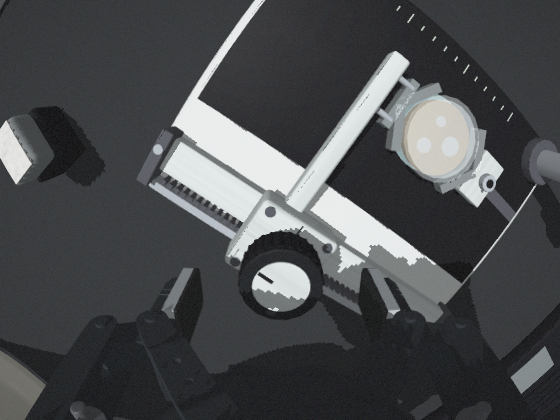

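```bash
cat > ecc.py <<'E'
import cv2,numpy as np,sys
a=cv2.imread(sys.argv[1])[:,:,1].astype(np.float32);b=cv2.imread(sys.argv[2])[:,:,1].astype(np.float32)
def reg(poly,name,mode):
    m=np.zeros(a.shape,np.uint8);cv2.fillPoly(m,[np.array(poly,np.int32)],255)
    W=np.eye(2,3,dtype=np.float32)
    cc,W=cv2.findTransformECC(a,b,W,mode,(cv2.TERM_CRITERIA_EPS|cv2.TERM_CRITERIA_COUNT,300,1e-6),m,3)
    c=np.mean(poly,0);s=W@np.append(c,1)-c;print(name,"cc",round(cc,4),"shift",s.round(2));return s
o=np.array([360,60])
f=lambda P:[(360+x/4.4,60+y/4.4) for x,y in P]
# arm end (both long edges and tip), excluding pins/jaw
arm=f([(120,-60),(260,-60),(240,10),(190,60),(60,235),(-60,330),(-100,250)])
jaw=f([(240,75),(275,105),(345,90),(372,135),(215,205),(195,240),(190,330),(140,410),(105,400),(120,310),(125,300),(70,280),(80,255)])
for mode in (cv2.MOTION_TRANSLATION,cv2.MOTION_EUCLIDEAN):
    s=reg(arm,"arm",mode)
    n=np.array([.82,.57])
    try:
        t=reg(jaw,"jaw",mode);print("rel along n px",((t-s)@n).round(2))
    except Exception as e:print(e)
E
python3 ecc.py pics/w13.png pics/w26.png
```

```text
arm cc 0.994 shift [0.97 1.16]
jaw cc 0.9701 shift [-0.81 -0.1 ]
rel along n px -2.18
arm cc 0.9964 shift [0.99 1.2 ]
jaw cc 0.9722 shift [-0.87 -0.16]
rel along n px -2.3
```

```bash
cat >> ecc.py <<'E'
print("variants")
for nm,P in {"plate":[(228,76),(275,105),(240,140),(150,300),(128,310),(70,270)],"platebottom":[(130,210),(170,260),(150,310),(120,310),(65,270)],"platetop":[(240,70),(280,105),(240,140),(205,110)],"wingtip":[(255,125),(350,88),(375,135),(330,150)],"wing2":[(155,280),(110,400),(150,400)]}.items():
    for g in (1,):
        try:
            t=reg(f(P),nm,cv2.MOTION_TRANSLATION);print("   rel px",((t-s)@n).round(2))
        except Exception as e:print(nm,"fail")
E
python3 ecc.py pics/w13.png pics/w26.png; python3 - <<'E'
from wp import *
m=camera_model("wrist");m['world_to_cam']=np.load("pics/w26.npy")
a=unproj(400,105,.0325,m);b=unproj(400+8.2,105+5.7,.0325,m);print("px/mm",.01/np.linalg.norm(b-a),(b-a))
E
```

```text
arm cc 0.994 shift [0.97 1.16]
jaw cc 0.9701 shift [-0.81 -0.1 ]
rel along n px -2.18
arm cc 0.9964 shift [0.99 1.2 ]
jaw cc 0.9722 shift [-0.87 -0.16]
rel along n px -2.3
variants
plate cc 0.9634 shift [-0.77 -0.17]
   rel px -2.23
platebottom cc 0.9749 shift [-1.73 -0.44]
   rel px -3.17
platetop cc 0.9676 shift [0.   0.43]
   rel px -1.25
wingtip cc 0.9847 shift [-0.38 -0.07]
   rel px -1.85
wing2 fail
px/mm 1.5997263488057825 [ 0.00086098 -0.00619149  0.        ]
```

```bash
python3 -m inch '[0,0,-0.04,0,0,0,0.8,0,0,-0.08,0,0,0,0.8,0,0,-0.12,0,0,0,0.8,0,0,-0.12,0,0,0,0.8,0,0,-0.12,0,0,0,0.8]'; python3 - <<'E'
from bench import *
import cv2
p,d=grab_frame("side");cv2.imwrite("pics/s27.png",cv2.resize(p[90:220,220:390,::-1],None,fx=4.4,fy=4.4,interpolation=cv2.INTER_CUBIC))
E
```

```text
time_s: 18.25
eef_pos: [0.499, -0.1426, 0.1945]
eef_rot: [3.137, -0.004, 0.64]
ft_force: [-0.2, -0.5, -0.5]
width: 0.899
```

View pics/s27.png

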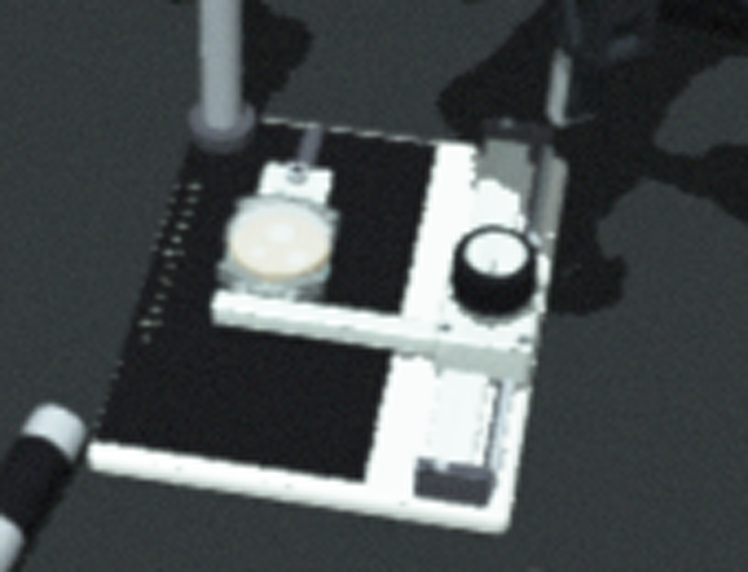

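The side view shows the dish flat and held between both V jaws (dish near (280,240) in the crop). The hand is clear of the knob and the rest of the scene.

```bash
python3 -c "
from bench import *
print(close_job())"
```

```text
the job is handed in; nothing more can be done
None
```

The small dish is on the microscope stage, held between the two V jaws, and the job was handed in at about 18 s of the 72 s allowed. No verdict was reported.

**What I did:** I took the dish from the tray, set it flat between the jaws and let go. I then turned the knob clockwise by about 3.2 rad in a single grasp, following the carriage for about 32 mm, then opened and lifted clear. The knob did not slip in the hand.

**Jaw force:** It could not be read directly; my estimates put it at about 7–9 N, inside the 3–16 N range and near the 8 N aim.
- **Knob torque:** the rise after the dish was seated points to about 7–8 N.
- **Matched wrist pictures:** before and after contact, the spring is compressed by about 1.3 mm, or about 9 N. Different patches of that picture gave 0.8–2.0 mm.
- **Rougher picture comparisons:** two readings disagreed and came out lower. One between unmatched views, one of them motion-blurred, gave 0.3–0.8 mm, or about 2–5 N, so its lowest reading would fall below the 3 N limit. A by-eye reading of the matched pictures gave about 4.6 N.

**Last pictures:** the dish is flat and centred in both jaws, and the hand is clear. The other things showed no visible movement in the views I had, but I did not measure their positions again at the end.

**Contact while gripping:** the fingertips pressed on the tray floor with about 10 N when I picked up the dish. I felt about 18 N upward on the hand when I closed on the knob, and eased that off before turning.

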